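# Restock the tying-tape stand and lock it with its keeper bar

### The arm

A 6-joint arm with a two-finger parallel gripper is mounted at the origin on the work surface; the furniture and walls round the work are solid. World frame = base frame: x ahead of the robot, y to its left, z up, the work surface at z = 0. Lengths are in m, angles in rad, forces in N, time in s.
With the tool pointing down it reaches from about 0.35 to 0.975 m from the base axis. Payload 4.9 kg.
Tool frame: the origin (TCP) lies midway between the tips of the shut fingers; the grasp point (between the pads) lies 19 mm behind it; z points along the fingers, y is the direction in which the jaws open and shut (so a half turn about z gives the same grasp; the last joint's range is limited). The gripper opens to 85 mm and grips with 20 to 120 N. Pads are 22 mm wide; open, the fingers measure 114 mm over their backs; the gripper's body (76 mm by 85 mm) begins 54 mm behind the grasp point. The pads swing forward as they close: fully open they stand 13 mm farther back than shut.
Start: joints at [-1.259, 0.053, 1.613, -0, 1.476, -0.119], TCP at [0.261, -0.568, 0.231] pointing down, gripper open.
Joint ranges: [-3.01, 3.01], [-1.01, 2.22], [0.06, 2.58], [-1.02, 4.17], [0.09, 2.62], [-3.14, 3.14]. Speed limits (rad/s): [2.57, 2.57, 3.14, 3.14, 3.14, 3.14].

### API

Orientations are given as a rotation vector (axis times angle).
In Python, from station import ctrl gives the robot as it stands.
- The arm moves only by the tool jog_arm, never from a script. Its argument "steps" is a list of rows, each an object of numbers: "dx", "dy", "dz": the shift along the world's x, y, z in units of 60 mm (1.0 is 60 mm); "twist": the turn about the world's z in units of 10 degrees (1.0 is 10 degrees). A call has 1 to 5 rows; each row is the pose to reach, as a shift and turn from the pose measured when the call began; what a row does not reach only later rows make up. A row lasts 1/8 s, in which the tool goes at most 62.5 mm and 10.7 degrees, less where a joint would pass 70% of its speed; a pose out of reach is approached as far as the arm can. A call with a gripper value outside its range is refused whole. "gripper" is the closure in counts, from 0 (fully open) to 255 (shut), set as the call begins (left out, the last holds). The fingers move at their own pace and stop on an object; "newtons" is the grip in N (left out, the last holds). Time passes only in rows, so rows that repeat a pose let the fingers close. It gives the time, the measured TCP pose, the force and the opening at its end, in the units of the state.
- ctrl.get_obs(): the state, without advancing time (a new reading comes with each control period).
- ctrl.get_image(name): name is "side" or "top"; returns a dict with "frame" (400x640x3 uint8, red, green, blue), "range_z" (400x640 float32, m along the optical axis (not along the pixel's ray), 0 where there is no reading), "fx", "fy", "cx", "cy" (pixels), "extrinsics" (4x4, takes a point from camera to world coordinates). Camera axes: x right, y down, z forward; pixel columns grow to the right and rows downward; lengths in m; the calibration is good to about 2 mm. A picture is of the moment at which its call begins.
- ctrl.finish_job(): hands the job in, once; it reports no verdict.
The state is a dict: "t": time; "q": joint angles; "dq": joint speeds; "effort": joint torques, N m; "tool_pos": TCP position; "tool_rot": TCP orientation; "contact_force": force on the tool from outside, world axes, zero at the start; "wrist_torque": the same for the moment, N m; "opening": finger opening in m.
Only numpy, scipy, OpenCV 4.12 (cv2) and the standard library are available. Lean on these libraries where they do the work, as an engineer would, in place of code of your own. Each camera call takes 0.05 s, during which the arm holds its last target.

### The job

Restock the tape stand for tying up the deeds: take the spent reels (bare wooden core) off its spindles and put them in the open brown box, and push every full reel on the table right down on a spindle of its own, upright, it does not matter which. Then feed the long keeper bar, nose first, through the guide tube, over the tops of the reels and through the far tube until its wooden grip meets the guide tube, holding it straight and never ramming it. Leave the other things on the table alone.

Things in the scene. Friction and masses are not known exactly. Their poses are not given: they have to be found in the camera images.
- tape_stand: Fixed stand: wooden board 84 x 272 mm, top 16 mm above the table, three upright spindles (11 mm thick, 45 mm tall, rounded tips) in a row along y, 62 mm apart; posts at both ends carry two square steel tubes in line, axis 92 mm above the table: guide tube at +y, far tube at -y. A bar in them passes 10 mm over mounted reels. Origin: on the table under the middle spindle; y towards the guide tube, z up.
- spindle_1 (a point): Foot of spindle 1 on the board's top (the one next to the guide tube); a reel pushed right down has its origin here. Axes as the stand's.
- spindle_2 (a point): Foot of spindle 2 on the board's top (the middle one); a reel pushed right down has its origin here. Axes as the stand's.
- spindle_3 (a point): Foot of spindle 3 on the board's top (the one next to the far tube); a reel pushed right down has its origin here. Axes as the stand's.
- tube_mouth (a point): Centre of the open mouth of the guide tube, where the bar goes in. The tube has a 16 mm square bore and runs from y = -8 to -58 mm of this point; its last 8 mm are a flared mouth 23 mm wide. Axes as the stand's: the bar is fed in towards -y.
- far_tube (a point): Centre of the outer end of the far tube, 305 mm from the mouth of the guide tube along -y. Bore 18 mm square, 28 mm long, with a flared mouth 32 mm wide on the side of the spindles (42 mm before this point).
- keeper_bar: Straight aluminium bar, 12 mm square, 312 mm from its tapered nose (-y) to the front of its wooden grip (+y). The grip is 30 mm wide, 26 high, 48 long, too wide for the tube, its underside flush with the bar's. 0.16 kg, centre of mass about 30 mm from the origin towards the grip. Origin: on the underside, midway between nose and grip front; y towards the grip, z up. Lies on the table at first.
- bar_nose (a point): Tip of the bar's nose, on its axis, 156 mm from the body's origin. The last 12 mm taper from 11 mm to 5 mm.
- bar_stop (a point): Front face of the wooden grip on the bar's axis; it meets the mouth of the guide tube when the bar is fully home.
- bar_grip (a point): Middle of the wooden grip.
- full_reel_1: A wooden reel standing upright: two round flanges 56 mm across and 5 mm thick, 60 mm tall over all, a bore of 20 mm right through. Origin: centre of its underside; z is its axis, up. Grip it across the flanges from above. Full: wound with cream cotton tape almost out to the flanges. Stands on the table at first. 0.1 kg. May be absent.
- full_reel_2: A wooden reel standing upright: two round flanges 56 mm across and 5 mm thick, 60 mm tall over all, a bore of 20 mm right through. Origin: centre of its underside; z is its axis, up. Grip it across the flanges from above. Full: wound with cream cotton tape almost out to the flanges. Stands on the table at first. 0.1 kg. May be absent.
- full_reel_3: A wooden reel standing upright: two round flanges 56 mm across and 5 mm thick, 60 mm tall over all, a bore of 20 mm right through. Origin: centre of its underside; z is its axis, up. Grip it across the flanges from above. Full: wound with cream cotton tape almost out to the flanges. Stands on the table at first. 0.1 kg. May be absent.
- spent_reel_1: A wooden reel standing upright: two round flanges 56 mm across and 5 mm thick, 60 mm tall over all, a bore of 20 mm right through. Origin: centre of its underside; z is its axis, up. Grip it across the flanges from above. Spent: no tape, only the bare wooden core 28 mm thick between the flanges. At first on spindle 1. 0.04 kg. May be absent.
- spent_reel_2: A wooden reel standing upright: two round flanges 56 mm across and 5 mm thick, 60 mm tall over all, a bore of 20 mm right through. Origin: centre of its underside; z is its axis, up. Grip it across the flanges from above. Spent: no tape, only the bare wooden core 28 mm thick between the flanges. At first on spindle 2. 0.04 kg. May be absent.
- spent_reel_3: A wooden reel standing upright: two round flanges 56 mm across and 5 mm thick, 60 mm tall over all, a bore of 20 mm right through. Origin: centre of its underside; z is its axis, up. Grip it across the flanges from above. Spent: no tape, only the bare wooden core 28 mm thick between the flanges. At first on spindle 3. 0.04 kg. May be absent.
- spent_box: Open brown board box, fixed, 231 mm (x) by 420 mm (y), walls 67 mm high and 4 mm thick, floor 3 mm. Origin: centre of its underside. The spent reels go in it.
- paste_jar: White paste jar with a black cap, 64 mm across, 68 mm tall; origin under its centre. To be left alone.
- linen_thread: Small bobbin of thread, 33 mm across, 42 mm tall, no part of this job; origin under its centre. To be left alone.
- label_pad: Pad of labels, 50 x 76 x 14 mm; origin under its centre. To be left alone.
Mind the look-alikes: they are no part of the job. What is shaped like the full_reel_3 but red or turquoise is not meant. What is shaped like the spent_reel_2 but pink is not meant.

How it is judged:
On the way, in this order (a step that is already met when the one before it is completed fails the run):
1. the spent reels are in the box and every full reel is right down on a spindle (((horizontal distance between full_reel_1 and spindle_1 below 0.008 m and z of full_reel_1 in the frame of spindle_1 below 0.006 m) or (horizontal distance between full_reel_1 and spindle_2 below 0.008 m and z of full_reel_1 in the frame of spindle_2 below 0.006 m) or (horizontal distance between full_reel_1 and spindle_3 below 0.008 m and z of full_reel_1 in the frame of spindle_3 below 0.006 m)) and angle between each of full_reel_1, full_reel_2, full_reel_3's own z axis and vertical below 0.12 rad and ((horizontal distance between full_reel_2 and spindle_1 below 0.008 m and z of full_reel_2 in the frame of spindle_1 below 0.006 m) or (horizontal distance between full_reel_2 and spindle_2 below 0.008 m and z of full_reel_2 in the frame of spindle_2 below 0.006 m) or (horizontal distance between full_reel_2 and spindle_3 below 0.008 m and z of full_reel_2 in the frame of spindle_3 below 0.006 m)) and ((horizontal distance between full_reel_3 and spindle_1 below 0.008 m and z of full_reel_3 in the frame of spindle_1 below 0.006 m) or (horizontal distance between full_reel_3 and spindle_2 below 0.008 m and z of full_reel_3 in the frame of spindle_2 below 0.006 m) or (horizontal distance between full_reel_3 and spindle_3 below 0.008 m and z of full_reel_3 in the frame of spindle_3 below 0.006 m)) and x of spent_reel_1 in the frame of spent_box between -0.115 and 0.115 m and y of spent_reel_1 in the frame of spent_box between -0.21 and 0.21 m and z of each of spent_reel_1, spent_reel_2, spent_reel_3 in the frame of spent_box below 0.05 m and x of spent_reel_2 in the frame of spent_box between -0.115 and 0.115 m and y of spent_reel_2 in the frame of spent_box between -0.21 and 0.21 m and x of spent_reel_3 in the frame of spent_box between -0.115 and 0.115 m and y of spent_reel_3 in the frame of spent_box between -0.21 and 0.21 m), for 0.2 s.
2. the bar's nose has come out of the guide tube over the reels (y of bar_nose in the frame of tube_mouth below -0.062 m and x of bar_nose in the frame of tube_mouth between -0.03 and 0.03 m and z of bar_nose in the frame of tube_mouth between -0.03 and 0.03 m), for 0.1 s.
3. the bar is fully home through both tubes (y of bar_stop in the frame of tube_mouth below 0.008 m and x of bar_stop in the frame of tube_mouth between -0.008 and 0.008 m and z of bar_stop in the frame of tube_mouth between -0.008 and 0.008 m and x of bar_nose in the frame of far_tube between -0.008 and 0.008 m and z of bar_nose in the frame of far_tube between -0.008 and 0.008 m and angle between the y axis of keeper_bar and the y axis of tape_stand, either way round below 0.06 rad), for 0.2 s.
At the end, for the whole second after the job is handed in: Every full reel stands upright on a spindle of its own, down on the board (within 6 mm); every spent reel lies in the box below its rim; the keeper bar lies in both tubes, its grip within 8 mm of the guide tube's mouth; all at rest (all of step 1 and all of step 3 and linear speed of each of keeper_bar, full_reel_1, full_reel_2, full_reel_3, spent_reel_1, spent_reel_2, spent_reel_3 below 0.02 m/s); the robot touches nothing.
It fails at once if the paste jar is pushed more than 30 mm (distance of paste_jar from where it was at the start of the episode above 0.03 m).
It fails at once if the small thread bobbin is pushed more than 30 mm (distance of linen_thread from where it was at the start of the episode above 0.03 m).
It fails at once if the label pad is pushed more than 30 mm (distance of label_pad from where it was at the start of the episode above 0.03 m).
It fails at once if the bar is rammed against the stand (over 80 N) (contact force between keeper_bar and tape_stand above 80 N).
Of full_reel_1, full_reel_2, full_reel_3 only 2 to 3 are there at a start; the rules pass over those that are not, and their reading is None.
Of spent_reel_1, spent_reel_2, spent_reel_3 only 2 to 3 are there at a start; the rules pass over those that are not, and their reading is None.
At some moment in a run one of full_reel_1, full_reel_2, full_reel_3, keeper_bar may be knocked a few centimetres aside while the robot is not near it.
Once in a run the grip may slacken for a moment while it holds something.
It also fails if it takes over 210 s, if anything falls off the work surface, if the arm or the gripper's body presses on something with over 40 N, if the wrist force passes 120 N, or if a joint passes its speed limit or range.

## Working session

There is one attempt and no reset: what is moved stays moved. The work goes in short steps, Python scripts to look and compute and a tool call to move; the robot and the scene stay as the last step left them, time stands still between calls to the robot, and variables do not carry over. Pictures are saved under pics/ and viewed, and the job is handed in when it is done.

Besides the shell and the picture viewer there is one more tool, called as name([rows], argument=value, ...), one row to a line, values as JSON. jog_arm: Moves the arm, as the interface text tells. Its arguments: {"type":"object","properties":{"steps":{"type":"array"},"gripper":{"type":"number"},"newtons":{"type":"number"}},"required":["steps"]}

```bash
mkdir -p pics; ls; python3 - <<'E'
from station import ctrl
import cv2,numpy as np
print(ctrl.get_obs())
for n in("top","side"):
    d=ctrl.get_image(n); cv2.imwrite(f"pics/{n}0.png",d["frame"][:,:,::-1]); np.savez(f"{n}0.npz",**d)
    print(n,d["fx"],d["fy"],d["cx"],d["cy"],d["extrinsics"].round(4).tolist())
E
```

```text
pics
{'t': 0.0, 'q': array([-1.25903529e+00,  5.33583473e-02,  1.61428372e+00,  6.10285855e-06,
        1.47601232e+00, -1.18995269e-01]), 'dq': array([ 0.00067372,  0.00075162, -0.00116825,  0.000734  ,  0.00087334,
        0.00078016]), 'effort': array([-1.66630281e-03, -3.93687308e+01, -3.70181894e+01, -5.90440413e-05,
        7.14452079e-03, -5.33816618e-06]), 'tool_pos': array([ 0.26078635, -0.56730817,  0.23006825]), 'tool_rot': array([-3.06700305e+00, -6.70971709e-01,  3.01963816e-04]), 'contact_force': array([ 0.12833321,  0.82925028, -0.15030337]), 'wrist_torque': array([-0.00386934,  0.03068346,  0.03444817]), 'opening': 0.08502716991283689}
top 482.81423651802885 482.81423651802885 325.1778495520127 195.84586691584306 [[0.0084, -0.9936, 0.1123, 0.263], [-1.0, -0.0082, 0.003, 0.0368], [-0.002, -0.1123, -0.9937, 1.6748], [0.0, 0.0, 0.0, 1.0]]
side 424.864965999623 424.864965999623 325.4583727904751 199.3044315341017 [[0.9898, -0.1055, 0.096, 0.2995], [-0.1408, -0.6163, 0.7748, -1.1678], [-0.0226, -0.7804, -0.6249, 1.0457], [0.0, 0.0, 0.0, 1.0]]
```

View pics/top0.png

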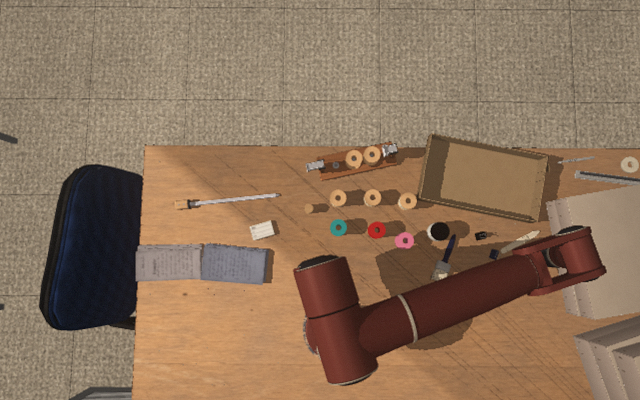

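View pics/side0.png

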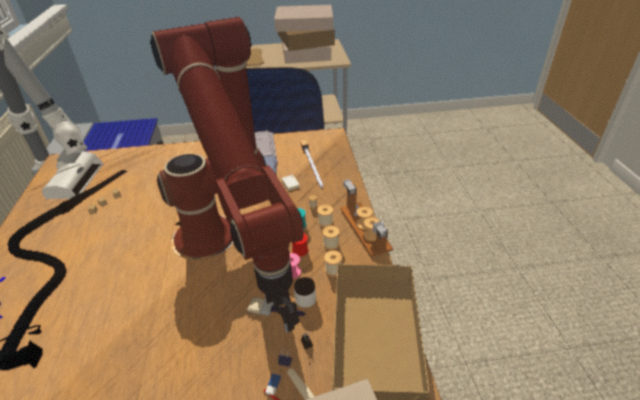

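```bash
python3 - <<'E'
import cv2
a=cv2.imread("pics/top0.png");b=cv2.imread("pics/side0.png")
cv2.imwrite("pics/c1.png",cv2.resize(a[135:260,290:450],None,fx=5,fy=4.8,interpolation=cv2.INTER_CUBIC)[:600,:800])
cv2.imwrite("pics/c2.png",cv2.resize(b[170:310,260:420],None,fx=4.2,fy=4.2,interpolation=cv2.INTER_CUBIC))
E
```

```text
(no output)
```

View pics/c1.png

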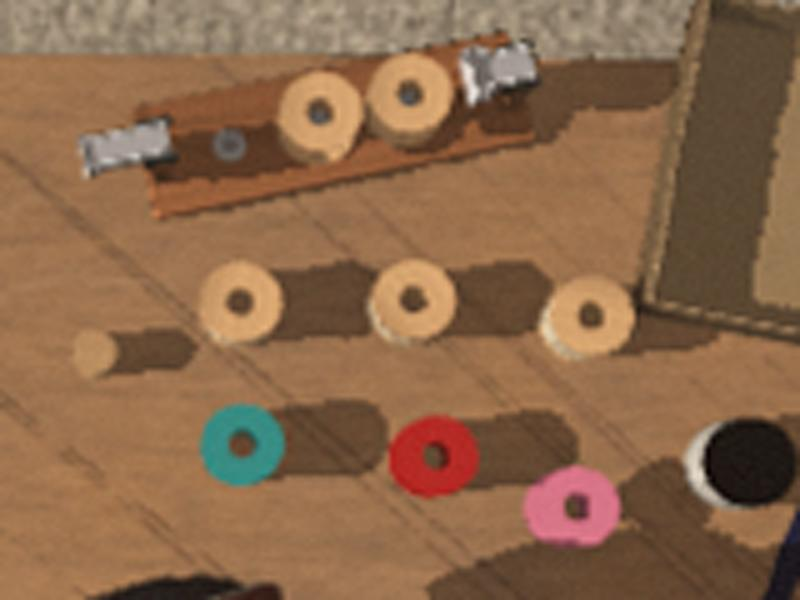

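View pics/c2.png

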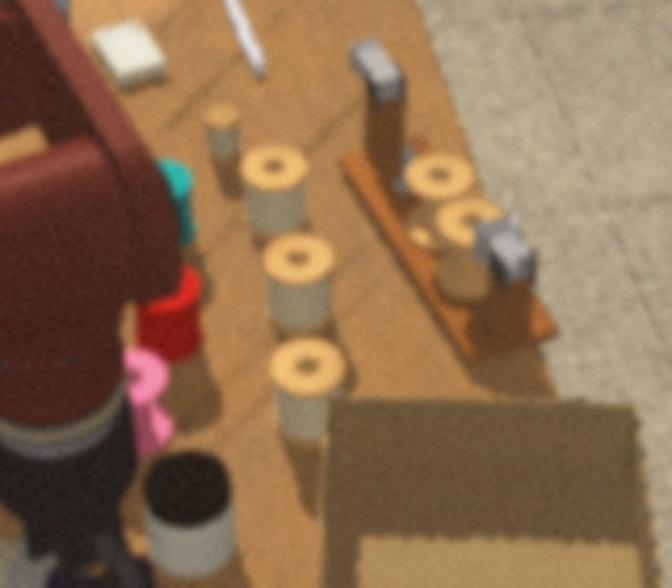

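```bash
cat > h.py <<'E'
import numpy as np,cv2
def ray(d,u,v,h):
    E=np.array(d["extrinsics"]);r=E[:3,:3]@np.array([(u-d["cx"])/d["fx"],(v-d["cy"])/d["fy"],1.0]);o=E[:3,3]
    return o+r*(h-o[2])/r[2]
def cloud(d):
    z=np.array(d["range_z"],float);v,u=np.mgrid[:z.shape[0],:z.shape[1]]
    P=np.stack([(u-d["cx"])/d["fx"]*z,(v-d["cy"])/d["fy"]*z,z],-1);E=np.array(d["extrinsics"])
    W=P@E[:3,:3].T+E[:3,3];W[z==0]=np.nan;return W
def proj(d,p):
    E=np.linalg.inv(d["extrinsics"]);q=E[:3,:3]@np.array(p)+E[:3,3]
    return q[0]/q[2]*d["fx"]+d["cx"],q[1]/q[2]*d["fy"]+d["cy"]
def reels(d,zlo,zhi,box=None,amin=30):
    """wood-coloured blobs with top height in zlo..zhi -> centre by ray at mean z"""
    W=cloud(d);f=np.array(d["frame"]);hsv=cv2.cvtColor(f,cv2.COLOR_RGB2HSV)
    m=((W[...,2]>zlo)&(W[...,2]<zhi)).astype(np.uint8)
    n,l,s,c=cv2.connectedComponentsWithStats(m)
    out=[]
    for i in range(1,n):
        if s[i,4]<amin: continue
        k=l==i;out.append((c[i].round(1).tolist(),int(s[i,4]),s[i,2:4].tolist(),np.nanmean(W[k],0).round(4).tolist(),np.median(f[k],0).tolist()))
    return out
E
python3 - <<'E'
from h import *
d=np.load("top0.npz")
print("reels table");[print(*x) for x in reels(d,.052,.068) if 300<x[0][0]<450 and 140<x[0][1]<260]
print("stand");[print(*x) for x in reels(d,.070,.083) if 300<x[0][0]<450 and 140<x[0][1]<260]
print("tubes");[print(*x) for x in reels(d,.088,.115,amin=10) if 300<x[0][0]<450 and 140<x[0][1]<260]
print("low");[print(*x) for x in reels(d,.006,.05,amin=8) if 140<x[0][0]<450 and 140<x[0][1]<260]
W=cloud(d)
print((W[140:180:2,320:348:2,2]*1000)[:,:].round(0))
E
```

```text
reels table
[428.1, 149.4] 32 [5, 19] [0.607, -0.3068, 0.0614] [127.5, 101.5, 72.0]
[423.9, 171.3] 32 [5, 21] [0.5315, -0.2915, 0.0605] [130.5, 103.5, 73.0]
[337.8, 197.3] 184 [17, 17] [0.4409, -0.001, 0.0592] [210.0, 160.0, 109.0]
[372.6, 196.6] 180 [16, 16] [0.4441, -0.1178, 0.0599] [210.0, 160.0, 109.0]
[408.1, 199.9] 185 [17, 17] [0.4339, -0.2374, 0.0596] [209.0, 160.0, 108.0]
[338.4, 226.6] 180 [16, 16] [0.3426, -0.0034, 0.0594] [56.0, 140.0, 131.0]
[377.3, 229.1] 190 [17, 17] [0.335, -0.1333, 0.0595] [180.0, 42.0, 37.0]
[440.8, 230.4] 120 [19, 18] [0.3323, -0.3443, 0.0643] [30.0, 23.0, 19.0]
[405.3, 239.9] 190 [17, 17] [0.2998, -0.2264, 0.0596] [216.0, 116.0, 135.0]
stand
[372.0, 153.6] 168 [17, 16] [0.5881, -0.1148, 0.0753] [209.0, 160.0, 109.0]
[354.2, 157.5] 168 [17, 16] [0.5743, -0.0549, 0.0757] [211.0, 161.0, 110.0]
tubes
[390.1, 148.2] 128 [16, 13] [0.601, -0.1722, 0.1038] [141.0, 131.5, 125.5]
[315.4, 164.8] 151 [20, 12] [0.5438, 0.0745, 0.1015] [157.0, 146.0, 138.0]
low
[353.1, 162.7] 1207 [80, 40] [0.5674, -0.0547, 0.0159] [131.0, 83.0, 52.0]
[372.6, 153.9] 9 [5, 4] [0
[... 2348 characters left out ...]
.   19.   15.    7.   19.   10.   18.   54.   13.   12.   19.
    13.   20.]
 [ 106.  104.   97.   10.    9.   23.   16.   17.   16.   14.   19.   13.
    15.   18.]
 [ 106.   95.   86.   12.   10.   17.   10.   23.   19.   19.   16.   15.
    13.   16.]
 [   8.   76.   51.   15.   10.    8.    6.   13.   14.   15.   16.   11.
    23.    3.]
 [  12.   24.   25.   20.   17.    7.   12.   17.   14.   23.   20.   10.
    14.   17.]
 [   2.   24.   12.   14.   11.    4.   26.   17.   15.    6.   13.   26.
    11.    8.]
 [  20.   13.   21.   10.   11.   14.   16.   14.   23.   15.    8.   -1.
     3.   -3.]
 [  -4.    6.   19.   19.   13.   10.   -4.   -5.    0.   -8.   -5.    3.
     2.   -2.]]
```

```bash
python3 - <<'E'
from h import *
t=np.load("top0.npz");s=np.load("side0.npz")
a=np.deg2rad(13);ex=np.array([np.cos(a),np.sin(a),0]);ey=np.array([-np.sin(a),np.cos(a),0])
s2=np.array([.5743,-.0549,0])
G=np.array([.5438,.0745,0]);F=np.array([.601,-.1722,0])
for n,p in(("G",G),("F",F)):print(n,ex@(p-s2),ey@(p-s2))
for nm,d in(("top",t),("side",s)):
    k=5 ;x0,y0,w,h=(290,135,160,60) if nm=="top" else (330,170,75,90)
    if nm=="side":k=6
    f=cv2.resize(np.array(d["frame"])[y0:y0+h,x0:x0+w,::-1],None,fx=k,fy=k,interpolation=cv2.INTER_CUBIC)
    pts=[s2+ey*.062*i+[0,0,.061] for i in(-1,0,1)]+[s2+ey*y+[0,0,z] for y in(.1525,.0945,-.1525,-.1105) for z in(.092,)]
    for x,y in((.042,.136),(-.042,.136),(-.042,-.136),(.042,-.136)):pts.append(s2+ex*x+ey*y+[0,0,.016])
    for p in pts:
        u,v=proj(d,p);cv2.circle(f,(int((u+.5-x0)*k),int((v+.5-y0)*k)),3,(0,255,0),-1)
    cv2.imwrite(f"pics/p_{nm}.png",f)
# bar
W=cloud(t);m=(W[...,2]>.006)&(W[...,2]<.05);m[:,:165]=0;m[:,290:]=0;m[:185]=0;m[215:]=0
v,u=np.nonzero(m);P=np.array([ray(t,a,b,.012)[:2] for a,b in zip(u,v)])
c=P.mean(0);q=np.linalg.svd(P-c)[2][0];print("bar dir",q,np.degrees(np.arctan2(-q[0]/np.sign(q[1]),abs(q[1]))))
al=(P-c)@q;print(c,al.min(),al.max(),c+q*al.min(),c+q*al.max())
f=cv2.resize(np.array(t["frame"])[180:220,170:290,::-1],None,fx=6,fy=6,interpolation=cv2.INTER_CUBIC);cv2.imwrite("pics/bar.png",f)
f=cv2.resize(np.array(t["frame"])[125:230,410:560,::-1],None,fx=5,fy=5,interpolation=cv2.INTER_CUBIC);cv2.imwrite("pics/box.png",f)
E
```

```text
G -0.000609620543853627 0.13294449354069734
F -0.0003710779447696315 -0.12029980175028926
bar dir [ 0.05517055 -0.99847695] 3.1626454431577353
[0.4320679  0.40879791] -0.18759633703203213 0.24128623615576736 [0.4217181  0.59610853] [0.44537979 0.16787916]
```

View pics/p_top.png

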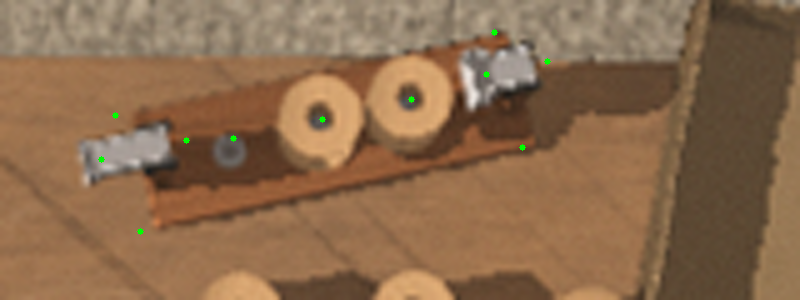

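View pics/p_side.png

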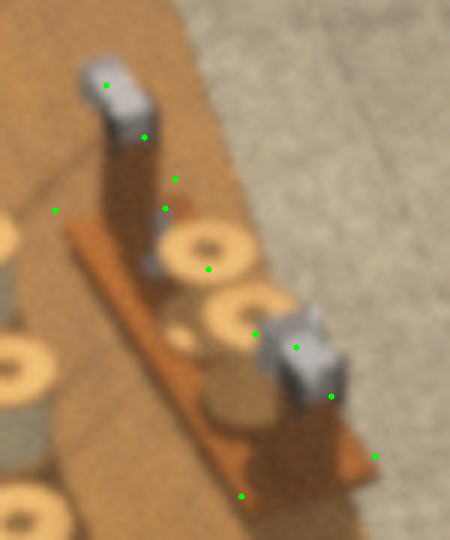

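View pics/bar.png

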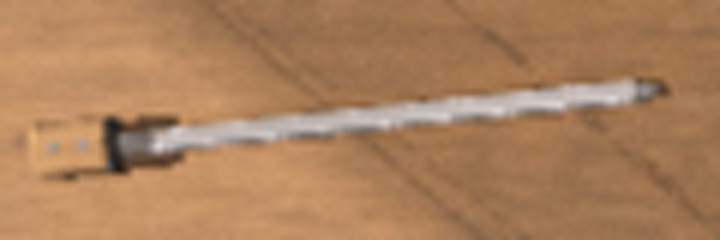

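View pics/box.png

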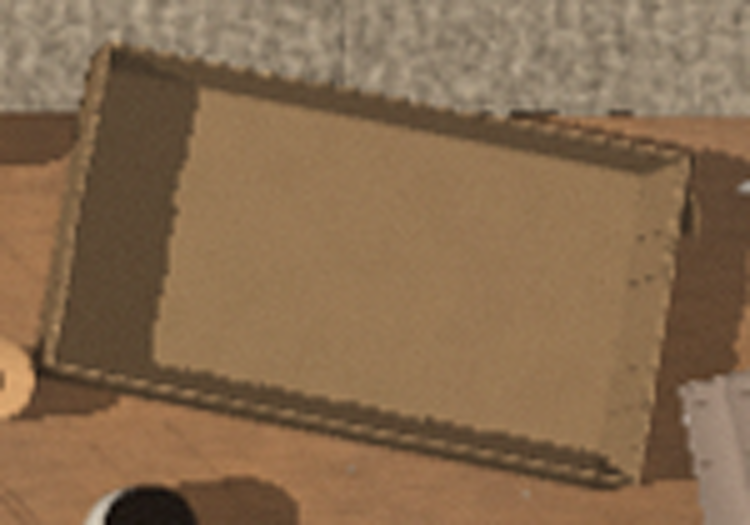

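```bash
python3 - <<'E'
from h import *
t=np.load("top0.npz")
for n,u,v,h in(("r3",372,153.6,.076),("r2",354.2,157.5,.076),("b",371,196.6,.06),("b2",372.6,196.6,.06),("s1tip",335.3,163.5,.061),("s1base",335.3,165.6,.016),("boardc",356,160.2,.016),("nose",280.3,194.2,.006),("gripback",174.5,204.2,.02),("gripback lower",174.5,204.2,.0),("gfront",189,203,.026),("box c",483.3,177.3,.067)):
    print(n,ray(t,u,v,h).round(4))
c=[ray(t,x/5+409.5,y/5+124.5,.067)[:2] for x,y in((110,45),(690,155),(630,485),(45,370))];print(np.round(c,4))
E
```

```text
r3 [ 0.588  -0.1148  0.076 ]
r2 [ 0.5742 -0.0549  0.076 ]
b [ 0.4441 -0.1126  0.06  ]
b2 [ 0.4442 -0.118   0.06  ]
s1tip [0.5559 0.0082 0.061 ]
s1base [0.5567 0.0074 0.016 ]
boardc [ 0.5763 -0.0646  0.016 ]
nose [0.456 0.198 0.006]
gripback [0.4167 0.5605 0.02  ]
gripback lower [0.4186 0.5669 0.    ]
gfront [0.4207 0.509  0.026 ]
box c [ 0.5118 -0.4897  0.067 ]
[[ 0.6609 -0.318 ]
 [ 0.588  -0.7087]
 [ 0.3645 -0.6591]
 [ 0.4383 -0.2709]]
```

jog_arm([
  {"dx": 2.7,"dy": 3.8,"twist": 3.9},
  {"dx": 2.7,"dy": 3.8,"twist": 3.9},
  {"dx": 2.7,"dy": 3.8,"twist": 3.9},
  {"dx": 2.7,"dy": 3.8,"twist": 3.9},
  {"dx": 2.7,"dy": 3.8,"twist": 3.9},
], gripper=0, newtons=40)

```text
validation failed for argument at $.st...
```

jog_arm([
  {"dx": 0.6,"dy": 0.8,"dz": 0.0,"twist": 0.9},
  {"dx": 1.0,"dy": 1.6,"dz": 0.0,"twist": 1.0},
], gripper=0, newtons=40)

```text
t: 0.35
tool_pos: [0.3213, -0.4701, 0.2293]
tool_rot: [-2.995, -0.936, 0.0]
contact_force: [0.9, 0.2, 0.8]
opening: 0.0856
```

jog_arm([
  {"dx": 0.6,"dy": 0.8,"dz": 0.0,"twist": 1.0},
  {"dx": 1.2,"dy": 1.6,"dz": 0.0,"twist": 2.0},
  {"dx": 1.8,"dy": 2.4,"dz": 0.0,"twist": 3.0},
  {"dx": 2.4,"dy": 3.2,"dz": 0.0,"twist": 4.0},
  {"dx": 2.7,"dy": 3.8,"dz": 0.0,"twist": 5.0},
])

```text
t: 0.98
tool_pos: [0.4843, -0.2397, 0.2288]
tool_rot: [-2.311, -2.123, 0.002]
contact_force: [0.2, -0.6, -0.1]
opening: 0.0853
```

jog_arm([
  {"dx": 0.6,"dy": 0.8,"dz": 0.0,"twist": 0.8},
  {"dx": 1.2,"dy": 1.5,"dz": -0.2,"twist": 1.6},
  {"dx": 1.73,"dy": 2.08,"dz": -0.8,"twist": 1.75},
  {"dx": 1.73,"dy": 2.08,"dz": -1.5,"twist": 1.75},
  {"dx": 1.73,"dy": 2.08,"dz": -1.5,"twist": 1.75},
])

```text
t: 1.6
tool_pos: [0.585, -0.1133, 0.1337]
tool_rot: [-1.954, -2.444, 0.009]
contact_force: [-0.4, -1.0, -0.5]
opening: 0.0852
```

```bash
cat > look.py <<'E'
import sys
from h import *
from station import ctrl
def look(tag,name,x0,y0,w,h,k):
    d=ctrl.get_image(name);np.savez(f"{name}_last.npz",**d)
    cv2.imwrite(f"pics/{tag}.png",cv2.resize(d["frame"][y0:y0+h,x0:x0+w,::-1],None,fx=k,fy=k,interpolation=cv2.INTER_CUBIC));return d
def st():
    o=ctrl.get_obs();r=cv2.Rodrigues(np.array(o["tool_rot"]))[0];y=r[:,1]
    print("t %.2f"%o["t"],o["tool_pos"].round(4),"jaw %.2f"%((np.degrees(np.arctan2(y[1],y[0]))+90)%180-90),"tilt %.2f"%np.degrees(np.arccos(-r[2,2])),"F",o["contact_force"].round(1),"op %.4f"%o["opening"]);return o
E
python3 - <<'E'
from look import *
st();look("a1","side",230,150,200,150,4);st()
E
```

```text
t 1.60 [ 0.585  -0.1133  0.1337] jaw 12.70 tilt 0.79 F [-0.4 -1.  -0.5] op 0.0852
t 1.65 [ 0.5867 -0.1144  0.1369] jaw 12.65 tilt 0.49 F [-0.1  0.5  1.1] op 0.0855
```

View pics/a1.png

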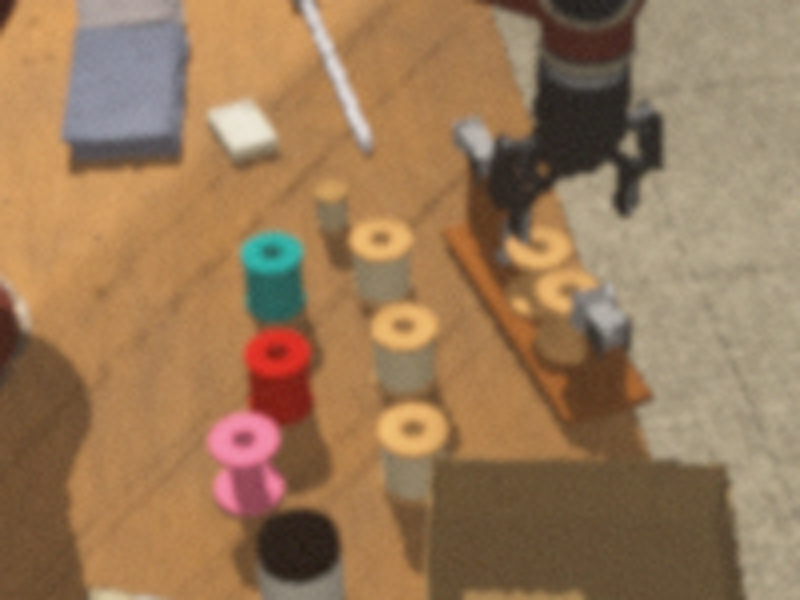

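jog_arm([
  {"dx": 0.02,"dy": -0.01,"dz": -0.6,"twist": 0.0},
  {"dx": 0.02,"dy": -0.01,"dz": -1.1,"twist": 0.0},
  {"dx": 0.02,"dy": -0.01,"dz": -1.5,"twist": 0.0},
  {"dx": 0.02,"dy": -0.01,"dz": -1.5,"twist": 0.0},
])

```text
t: 2.15
tool_pos: [0.5874, -0.1157, 0.0471]
tool_rot: [-1.959, -2.445, 0.006]
contact_force: [-0.3, 0.4, 0.6]
opening: 0.0852
```

jog_arm([
  {"dx": 0.0,"dy": 0.0,"dz": 0.0,"twist": 0.0},
  {"dx": 0.0,"dy": 0.0,"dz": 0.0,"twist": 0.0},
  {"dx": 0.0,"dy": 0.0,"dz": 0.0,"twist": 0.0},
  {"dx": 0.0,"dy": 0.0,"dz": 0.0,"twist": 0.0},
], gripper=255, newtons=40)

```text
t: 2.65
tool_pos: [0.5891, -0.1166, 0.0504]
tool_rot: [-1.962, -2.448, 0.005]
contact_force: [-2.5, 0.2, 6.3]
opening: 0.0537
```

jog_arm([
  {"dx": 0.0,"dy": 0.0,"dz": 0.7,"twist": 0.0},
  {"dx": 0.0,"dy": 0.0,"dz": 1.5,"twist": 0.0},
  {"dx": 0.0,"dy": 0.0,"dz": 2.1,"twist": 0.0},
  {"dx": 0.0,"dy": 0.0,"dz": 2.1,"twist": 0.0},
])

```text
t: 3.15
tool_pos: [0.592, -0.1175, 0.1825]
tool_rot: [1.961, 2.447, 0.001]
contact_force: [0.7, 0.3, -0.3]
opening: 0.054
```

```bash
python3 - <<'E'
from look import *
st();look("a2","side",230,120,200,150,4);st()
E
```

```text
t 3.15 [ 0.592  -0.1175  0.1825] jaw 12.58 tilt 0.30 F [ 0.7  0.3 -0.3] op 0.0540
t 3.20 [ 0.5904 -0.1171  0.1794] jaw 12.58 tilt 0.08 F [ 0.  -0.1 -1.5] op 0.0540
```

View pics/a2.png

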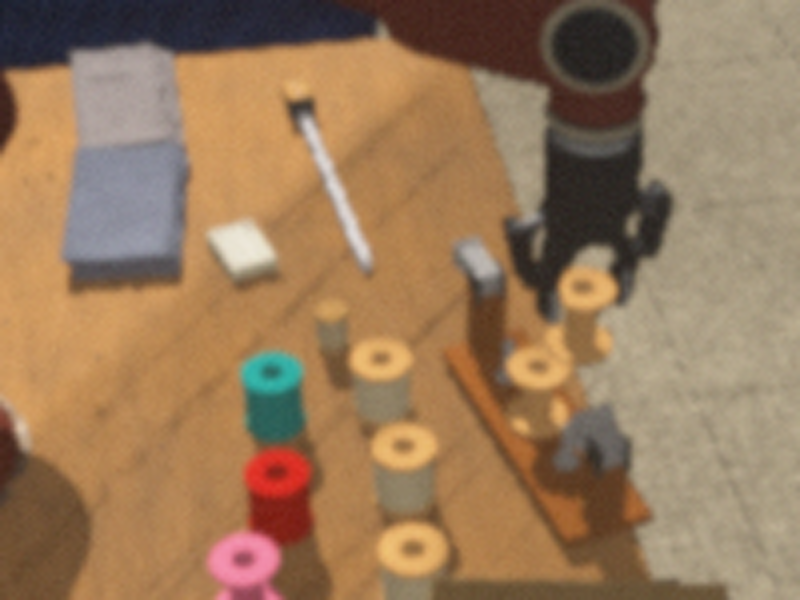

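Spent reel held upright, at crop (588,310). Carry it to the box.

jog_arm([
  {"dx": -0.2,"dy": -0.95,"dz": 0.0,"twist": 0.0},
  {"dx": -0.4,"dy": -1.9,"dz": 0.0,"twist": 0.0},
  {"dx": -0.6,"dy": -2.9,"dz": 0.0,"twist": 0.0},
  {"dx": -0.8,"dy": -3.9,"dz": 0.0,"twist": 0.0},
  {"dx": -1.0,"dy": -4.8,"dz": 0.0,"twist": 0.0},
])

```text
t: 3.82
tool_pos: [0.5289, -0.4064, 0.1771]
tool_rot: [-1.964, -2.449, 0.001]
contact_force: [0.7, 1.0, -0.1]
opening: 0.0542
```

jog_arm([
  {"dx": 0.0,"dy": 0.0,"dz": -0.7,"twist": 0.0},
  {"dx": 0.0,"dy": 0.0,"dz": -1.5,"twist": 0.0},
  {"dx": 0.0,"dy": 0.0,"dz": -2.15,"twist": 0.0},
  {"dx": 0.0,"dy": 0.0,"dz": -2.15,"twist": 0.0},
])

```text
t: 4.32
tool_pos: [0.5254, -0.4031, 0.0417]
tool_rot: [-1.957, -2.439, -0.0]
contact_force: [-0.5, 0.6, -0.5]
opening: 0.0536
```

jog_arm([
  {"dx": 0.0,"dy": 0.0,"dz": 0.0,"twist": 0.0},
  {"dx": 0.0,"dy": 0.0,"dz": 0.0,"twist": 0.0},
  {"dx": 0.0,"dy": 0.0,"dz": 0.0,"twist": 0.0},
  {"dx": 0.0,"dy": 0.0,"dz": 0.8,"twist": 0.0},
  {"dx": 0.0,"dy": 0.0,"dz": 1.7,"twist": 0.0},
], gripper=0)

```text
t: 4.95
tool_pos: [0.525, -0.4027, 0.1446]
tool_rot: [-1.956, -2.439, -0.0]
contact_force: [0.7, -1.2, -0.4]
opening: 0.0853
```

```bash
python3 - <<'E'
from look import *
st();d=look("a3","top",290,125,200,130,4);st()
print("stand");[print(*x) for x in reels(d,.070,.083) if 300<x[0][0]<400 and 140<x[0][1]<260]
E
```

```text
t 4.95 [ 0.525  -0.4027  0.1446] jaw 12.54 tilt 0.90 F [ 0.7 -1.2 -0.4] op 0.0853
t 5.00 [ 0.5288 -0.4062  0.1556] jaw 12.55 tilt 0.07 F [ 3.3 -2.3  5.8] op 0.0852
stand
[353.8, 157.5] 169 [17, 16] [0.5743, -0.0536, 0.0753] [216.0, 165.0, 114.0]
```

View pics/a3.png

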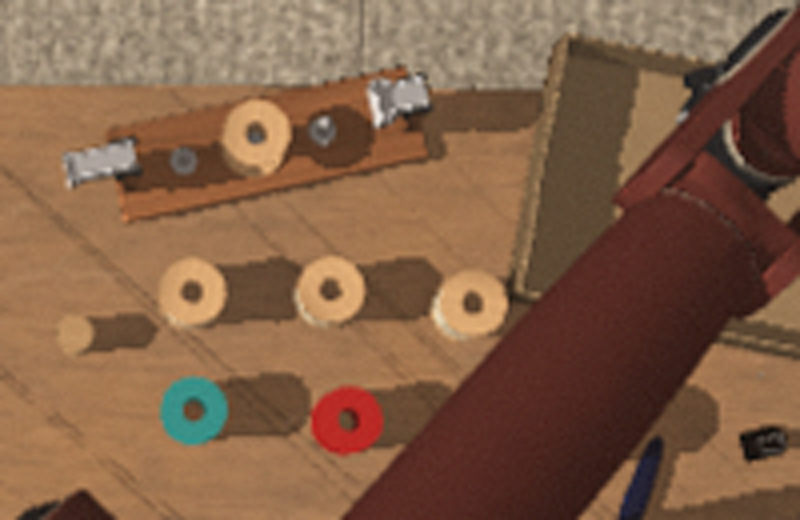

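jog_arm([
  {"dx": 0.1,"dy": 1.0,"dz": 0.2,"twist": 0.0},
  {"dx": 0.2,"dy": 2.0,"dz": 0.3,"twist": 0.0},
  {"dx": 0.4,"dy": 3.0,"dz": 0.3,"twist": 0.0},
  {"dx": 0.5,"dy": 4.0,"dz": 0.3,"twist": 0.0},
  {"dx": 0.65,"dy": 5.0,"dz": 0.2,"twist": 0.0},
])

```text
t: 5.62
tool_pos: [0.5688, -0.1046, 0.1697]
tool_rot: [1.963, 2.448, 0.001]
contact_force: [0.3, -0.5, 0.1]
opening: 0.0851
```

```bash
python3 - <<'E'
from look import *
o=st();print((np.array([.5743,-.0543,.047])-o["tool_pos"])/.06)
d=np.load("top_last.npz")
for n,cx,cy in(("s3",322,130),("s1",183,160)):
    u,v=cx/4+290-.5,cy/4+125-.5;print(n,ray(d,u,v,.042))
f=cv2.resize(d["frame"][140:180,300:400,::-1],None,fx=8,fy=8,interpolation=cv2.INTER_NEAREST);cv2.imwrite("pics/st8.png",f)
E
```

```text
t 5.62 [ 0.5688 -0.1046  0.1697] jaw 12.54 tilt 0.22 F [ 0.3 -0.5  0.1] op 0.0851
[ 0.09155431  0.83841488 -2.04470351]
s3 [ 0.58295575 -0.11110951  0.042     ]
s1 [0.55588138 0.00805376 0.042     ]
```

View pics/st8.png

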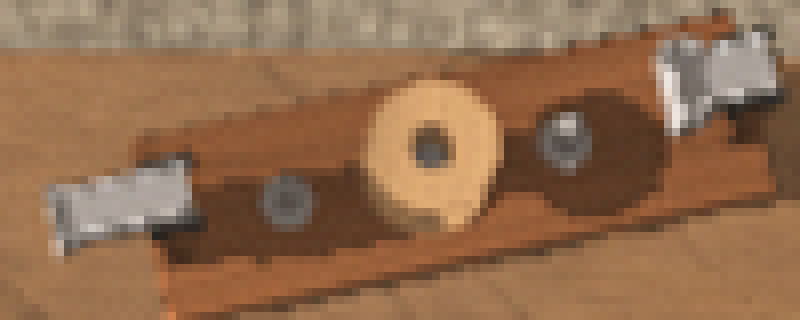

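```bash
python3 - <<'E'
from look import *
d=np.load("top_last.npz")
for n,u,v in(("s3",370.2,157.0),("s1",335.6,164.8)): print(n,ray(d,u,v,.018))
W=cloud(d)
for u0,v0 in((370,155),(336,163)):
    print((W[v0-4:v0+6,u0-4:u0+5,2]*1000).round(0))
m=(W[...,2]>.045)&(W[...,2]<.068)
for u0,v0 in((370,155),(336,163)):
    k=np.zeros_like(m);k[v0-6:v0+6,u0-6:u0+6]=m[v0-6:v0+6,u0-6:u0+6];v,u=np.nonzero(k);print(u.mean(),v.mean(),len(u),ray(d,u.mean(),v.mean(),.059))
E
```

```text
s3 [ 0.58766461 -0.11397979  0.018     ]
s1 [0.55913856 0.00640785 0.018     ]
[[19. 15. 29. 20. 14. 11. 10. 12. 12.]
 [10. 18. 12. 13. 13. 17. 13. 18. 16.]
 [20. 16. 15. 18. 18. 19. 15. 13. 22.]
 [ 8. 20. 18.  8. 56. 54. 64. 20.  7.]
 [11. 26. 17. 16. 51. 59. 61. 12. 23.]
 [16. 15. 16. 16. 50. 55. 52. 23. 14.]
 [13. 14. 13. 25. 38. 41. 41. 16. 15.]
 [15. 14. 15. 23. 22. 26. 12. 13. 17.]
 [15. 21. 17. 10. 16. 12. 13. 16.  9.]
 [19. 25. 20. 18. 16. 17. 18. 15.  9.]]
[[15. 14. 18. 12. 17. 14. 17. 14.  9.]
 [14. 14. 14. 20. 16. 17. 15. 12. 17.]
 [20. 13. 13. 22. 52. 19. 16. 18. 20.]
 [16. 15. 22. 64. 61. 55. 16. 18. 17.]
 [11. 12. 20. 56. 59. 58. 20.  7. 18.]
 [18. 16. 17. 55. 53. 43. 15. 20.  7.]
 [21. 22. 13. 26. 33. 25. 12. 14. 13.]
 [15. 17. 18. 22. 14. 13. 24. 15. 14.]
 [17. 16. 23. 13. 17. 18. 14. 21. 15.]
 [16. 18. 18. 31. 15. 10. 14. 17. 17.]]
371.0 155.0 9 [ 0.58655771 -0.11298262  0.059     ]
335.8888888888889 162.66666666666666 9 [0.55915781 0.00622287 0.059     ]
```

jog_arm([
  {"dx": 0.1,"dy": 0.84,"dz": -0.3,"twist": 0.0},
  {"dx": 0.1,"dy": 0.84,"dz": -1.0,"twist": 0.0},
  {"dx": 0.1,"dy": 0.84,"dz": -1.6,"twist": 0.0},
  {"dx": 0.1,"dy": 0.84,"dz": -2.05,"twist": 0.0},
  {"dx": 0.1,"dy": 0.84,"dz": -2.05,"twist": 0.0},
])

```text
t: 6.25
tool_pos: [0.5732, -0.0537, 0.045]
tool_rot: [1.965, 2.451, -0.002]
contact_force: [0.1, 0.2, 0.5]
opening: 0.0853
```

jog_arm([
  {"dx": 0.0,"dy": 0.0,"dz": 0.0,"twist": 0.0},
  {"dx": 0.0,"dy": 0.0,"dz": 0.0,"twist": 0.0},
  {"dx": 0.0,"dy": 0.0,"dz": 0.0,"twist": 0.0},
  {"dx": 0.0,"dy": 0.0,"dz": 0.0,"twist": 0.0},
], gripper=255, newtons=40)

```text
t: 6.75
tool_pos: [0.5746, -0.0542, 0.0475]
tool_rot: [1.963, 2.448, -0.0]
contact_force: [-2.6, 0.3, 7.0]
opening: 0.0544
```

jog_arm([
  {"dx": 0.0,"dy": 0.0,"dz": 0.7,"twist": 0.0},
  {"dx": 0.0,"dy": 0.0,"dz": 1.5,"twist": 0.0},
  {"dx": 0.0,"dy": 0.0,"dz": 2.15,"twist": 0.0},
  {"dx": 0.0,"dy": 0.0,"dz": 2.15,"twist": 0.0},
])

```text
t: 7.25
tool_pos: [0.5776, -0.0549, 0.1825]
tool_rot: [1.957, 2.441, 0.007]
contact_force: [-0.3, 0.1, -0.5]
opening: 0.0539
```

jog_arm([
  {"dx": -0.1,"dy": -1.0,"dz": 0.1,"twist": 0.0},
  {"dx": -0.3,"dy": -2.0,"dz": 0.1,"twist": 0.0},
  {"dx": -0.5,"dy": -3.0,"dz": 0.1,"twist": 0.0},
  {"dx": -0.6,"dy": -4.0,"dz": 0.1,"twist": 0.0},
  {"dx": -0.7,"dy": -5.0,"dz": 0.1,"twist": 0.0},
])

```text
t: 7.88
tool_pos: [0.5347, -0.3565, 0.1874]
tool_rot: [1.958, 2.442, 0.008]
contact_force: [0.2, -0.3, -1.0]
opening: 0.0541
```

jog_arm([
  {"dx": -0.1,"dy": -1.0,"dz": 0.0,"twist": 0.0},
  {"dx": -0.2,"dy": -2.2,"dz": -0.2,"twist": 0.0},
  {"dx": -0.2,"dy": -2.2,"dz": -1.1,"twist": 0.0},
  {"dx": -0.2,"dy": -2.2,"dz": -1.9,"twist": 0.0},
  {"dx": -0.2,"dy": -2.2,"dz": -2.3,"twist": 0.0},
])

```text
t: 8.5
tool_pos: [0.5206, -0.4865, 0.0442]
tool_rot: [1.963, 2.446, 0.01]
contact_force: [0.3, 0.1, -0.8]
opening: 0.0541
```

```bash
python3 - <<'E'
from look import *
o=st();look("a4","side",300,230,160,170,3.5)
E
```

```text
t 8.50 [ 0.5206 -0.4865  0.0442] jaw 12.50 tilt 0.45 F [ 0.3  0.1 -0.8] op 0.0541
```

View pics/a4.png

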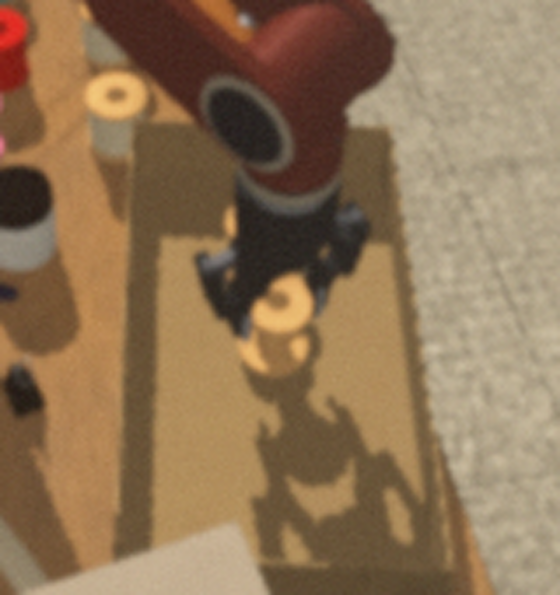

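jog_arm([
  {"dx": 0.0,"dy": 0.0,"dz": 0.0,"twist": 0.0},
  {"dx": 0.0,"dy": 0.0,"dz": 0.0,"twist": 0.0},
  {"dx": 0.0,"dy": 0.0,"dz": 0.0,"twist": 0.0},
  {"dx": 0.0,"dy": 0.0,"dz": 0.8,"twist": 0.0},
  {"dx": 0.0,"dy": 0.0,"dz": 1.8,"twist": 0.0},
], gripper=0)

```text
t: 9.18
tool_pos: [0.5196, -0.4848, 0.1507]
tool_rot: [1.966, 2.45, 0.011]
contact_force: [0.7, -1.6, -0.3]
opening: 0.0848
```

jog_arm([
  {"dx": -0.3,"dy": 0.9,"dz": 0.2,"twist": 0.0},
  {"dx": -0.6,"dy": 1.8,"dz": 0.2,"twist": 0.0},
  {"dx": -0.9,"dy": 2.7,"dz": 0.2,"twist": 0.0},
  {"dx": -1.2,"dy": 3.6,"dz": 0.2,"twist": 0.0},
  {"dx": -1.4,"dy": 4.2,"dz": 0.2,"twist": 0.0},
])

```text
t: 9.8
tool_pos: [0.4353, -0.2311, 0.1642]
tool_rot: [1.963, 2.449, 0.011]
contact_force: [0.2, -0.6, 0.0]
opening: 0.0857
```

```bash
python3 - <<'E'
from look import *
o=st();d=look("a5","top",290,125,200,130,4);o=st()
[print(*x) for x in reels(d,.052,.068) if 300<x[0][0]<450 and 140<x[0][1]<260]
look("a6","side",230,170,200,150,4)
E
```

```text
t 9.80 [ 0.4353 -0.2311  0.1642] jaw 12.58 tilt 0.46 F [ 0.2 -0.6  0. ] op 0.0857
t 9.85 [ 0.4343 -0.2279  0.1636] jaw 12.68 tilt 0.51 F [ 2.5  1.7 -1.3] op 0.0856
[337.8, 197.0] 183 [17, 17] [0.4417, -0.0009, 0.0598] [213.0, 163.0, 111.0]
[372.5, 196.6] 181 [16, 16] [0.4442, -0.1177, 0.0597] [215.0, 163.0, 112.0]
[406.8, 202.4] 91 [13, 16] [0.4256, -0.2329, 0.0602] [214.0, 164.0, 112.0]
[338.4, 226.5] 183 [16, 16] [0.3426, -0.0035, 0.0597] [57.0, 143.0, 135.0]
[373.6, 226.5] 82 [13, 14] [0.3436, -0.1211, 0.0595] [183.0, 41.0, 37.0]
[440.3, 227.8] 95 [19, 13] [0.341, -0.3425, 0.065] [30.0, 24.0, 19.0]
[437.5, 236.0] 48 [15, 9] [0.3136, -0.3328, 0.0648] [29.0, 22.5, 19.0]
```

View pics/a5.png

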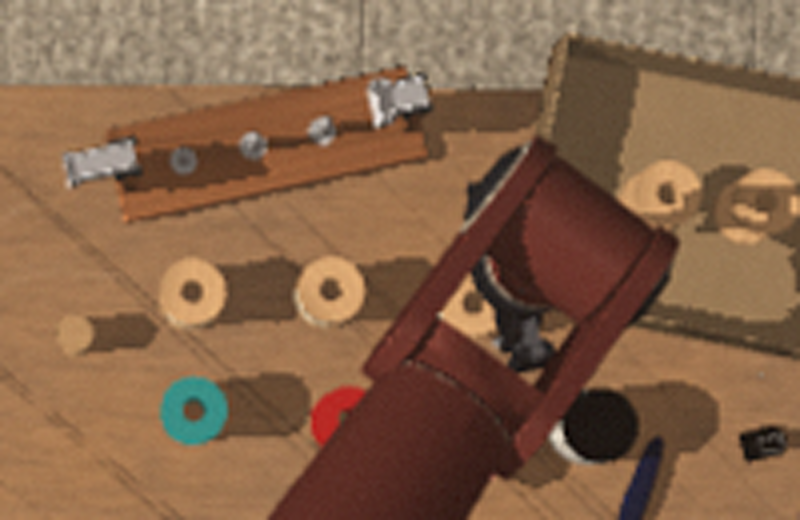

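View pics/a6.png

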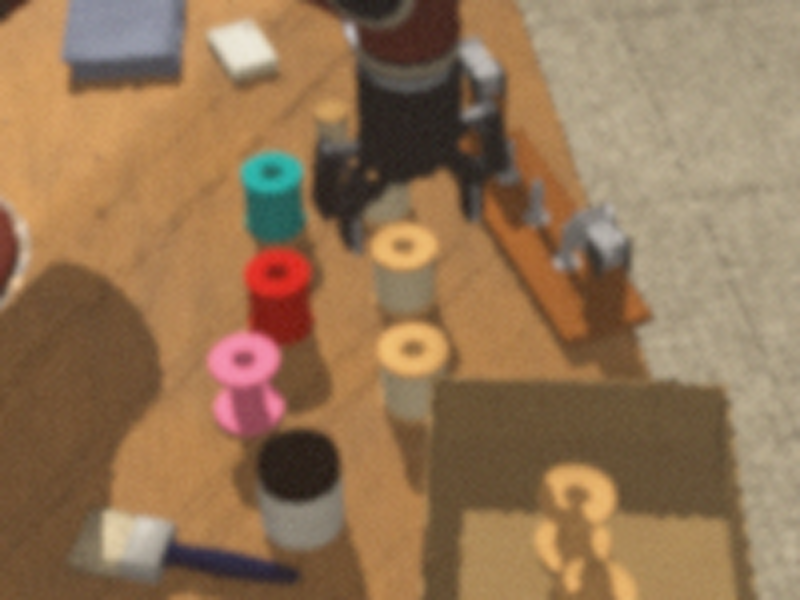

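jog_arm([
  {"dx": 0.0,"dy": -0.16,"dz": -0.5,"twist": 0.0},
  {"dx": 0.0,"dy": -0.16,"dz": -1.3,"twist": 0.0},
  {"dx": 0.0,"dy": -0.16,"dz": -1.9,"twist": 0.0},
  {"dx": 0.0,"dy": -0.16,"dz": -2.2,"twist": 0.0},
  {"dx": 0.0,"dy": -0.16,"dz": -2.2,"twist": 0.0},
])

```text
t: 10.52
tool_pos: [0.435, -0.24, 0.0316]
tool_rot: [1.962, 2.452, 0.012]
contact_force: [-0.4, -1.1, -0.3]
opening: 0.0855
```

jog_arm([
  {"dx": 0.0,"dy": 0.0,"dz": 0.0,"twist": 0.0},
  {"dx": 0.0,"dy": 0.0,"dz": 0.0,"twist": 0.0},
  {"dx": 0.0,"dy": 0.0,"dz": 0.0,"twist": 0.0},
  {"dx": 0.0,"dy": 0.0,"dz": 0.0,"twist": 0.0},
], gripper=255, newtons=60)

```text
t: 11.02
tool_pos: [0.4367, -0.2415, 0.0342]
tool_rot: [1.958, 2.449, 0.011]
contact_force: [-1.3, -0.2, 5.6]
opening: 0.0542
```

jog_arm([
  {"dx": 0.0,"dy": 0.0,"dz": 0.6,"twist": 0.0},
  {"dx": 0.0,"dy": 0.0,"dz": 1.4,"twist": 0.0},
  {"dx": 0.0,"dy": 0.0,"dz": 2.2,"twist": 0.0},
  {"dx": 0.0,"dy": 0.0,"dz": 2.5,"twist": 0.0},
  {"dx": 0.0,"dy": 0.0,"dz": 2.5,"twist": 0.0},
])

```text
t: 11.65
tool_pos: [0.4372, -0.2419, 0.1853]
tool_rot: [1.957, 2.447, 0.011]
contact_force: [-0.0, -0.6, -1.0]
opening: 0.0544
```

jog_arm([
  {"dx": 0.7,"dy": 0.6,"dz": 0.0,"twist": 0.0},
  {"dx": 1.4,"dy": 1.2,"dz": 0.0,"twist": 0.0},
  {"dx": 2.1,"dy": 1.8,"dz": 0.0,"twist": 0.0},
  {"dx": 2.5,"dy": 2.12,"dz": 0.0,"twist": 0.0},
  {"dx": 2.5,"dy": 2.12,"dz": 0.0,"twist": 0.0},
])

```text
t: 12.28
tool_pos: [0.5867, -0.1128, 0.1814]
tool_rot: [1.957, 2.454, 0.008]
contact_force: [-0.8, 0.0, -1.0]
opening: 0.054
```

```bash
python3 - <<'E'
from look import *
o=st();d=look("b1","side",300,130,120,140,4.2)
o=st();print(proj(d,[.587,-.1135,.061]),[ (np.array(proj(d,p))-[300,130])*4.2 for p in ([.587,-.1135,.061],[.587,-.1135,.016])])
E
```

```text
t 12.28 [ 0.5867 -0.1128  0.1814] jaw 12.87 tilt 0.36 F [-0.8  0.  -1. ] op 0.0540
t 12.32 [ 0.586  -0.1137  0.1818] jaw 12.79 tilt 0.34 F [-0.  -0.6 -0.9] op 0.0541
(np.float64(371.5352935744193), np.float64(225.02167668127203)) [array([300.44823301, 399.09104206]), array([298.00839329, 439.16744926])]
```

View pics/b1.png

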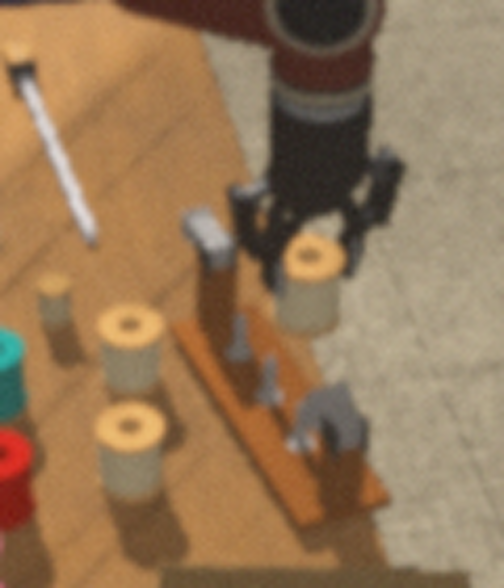

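```bash
cat >> look.py <<'E'
def held(d,u,v,h):
    """wood-coloured top flange blob nearest (u,v) -> ellipse centre -> ray at height h"""
    hsv=cv2.cvtColor(np.array(d["frame"]),cv2.COLOR_RGB2HSV)
    m=cv2.inRange(hsv,(8,90,165),(22,200,255))
    w=np.zeros_like(m);u,v=int(u),int(v);w[v-9:v+10,u-12:u+13]=m[v-9:v+10,u-12:u+13]
    cs,_=cv2.findContours(w,cv2.RETR_EXTERNAL,cv2.CHAIN_APPROX_NONE);c=max(cs,key=cv2.contourArea)
    e=cv2.fitEllipse(cv2.convexHull(c));print("ellipse",np.round(e[0],2),np.round(e[1],1),round(e[2]));p=ray(d,*e[0],h);print("held",p.round(4));return p
E
python3 - <<'E'
from look import *
d=np.load("side_last.npz");held(d,373.9,191,.208)
print("check table B:");held(d,331,231,.06);print(ray(d,373.7,190.7,.208))
E
```

```text
ellipse [374.22 191.06] [11.9 13.4] 80
held [ 0.589  -0.1135  0.208 ]
check table B:
ellipse [320.79 231.16] [17.7 34.9] 90
held [ 0.4109 -0.1143  0.06  ]
[ 0.58782047 -0.11140529  0.208     ]
```

```bash
python3 - <<'E'
from look import *
d=np.load("side_last.npz")
print(ray(d,130/4.2+299.6,426/4.2+129.6,.06),ray(d,131/4.2+299.6,324/4.2+129.6,.06),ray(d,312/4.2+299.6,257/4.2+129.6,.208))
E
```

```text
[ 0.44370946 -0.11908506  0.06      ] [0.46393254 0.00835799 0.06      ] [ 0.58829914 -0.11197323  0.208     ]
```

jog_arm([
  {"dx": 0.0,"dy": -0.02,"dz": -0.4,"twist": 0.0},
  {"dx": 0.0,"dy": -0.02,"dz": -0.8,"twist": 0.0},
  {"dx": 0.0,"dy": -0.02,"dz": -1.1,"twist": 0.0},
  {"dx": 0.0,"dy": -0.02,"dz": -1.2,"twist": 0.0},
  {"dx": 0.0,"dy": -0.02,"dz": -1.2,"twist": 0.0},
])

```text
t: 12.95
tool_pos: [0.5857, -0.1152, 0.1095]
tool_rot: [1.959, 2.452, 0.007]
contact_force: [-0.4, 0.9, -0.7]
opening: 0.0544
```

```bash
python3 - <<'E'
from look import *
o=st();d=look("b2","side",330,150,80,110,5.4)
d=look("b3","top",290,125,200,130,4)
E
```

```text
t 12.95 [ 0.5857 -0.1152  0.1095] jaw 12.77 tilt 0.32 F [-0.4  0.9 -0.7] op 0.0544
```

View pics/b2.png

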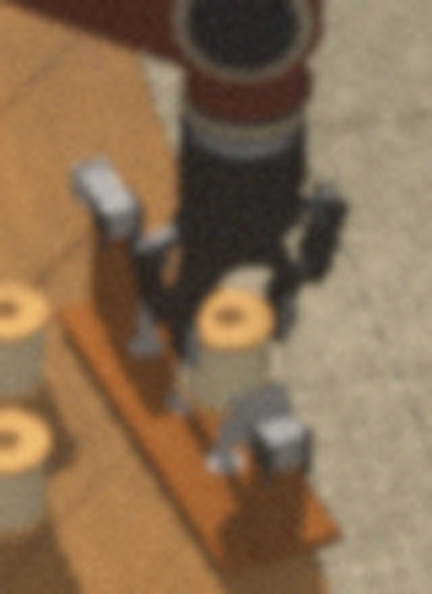

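View pics/b3.png

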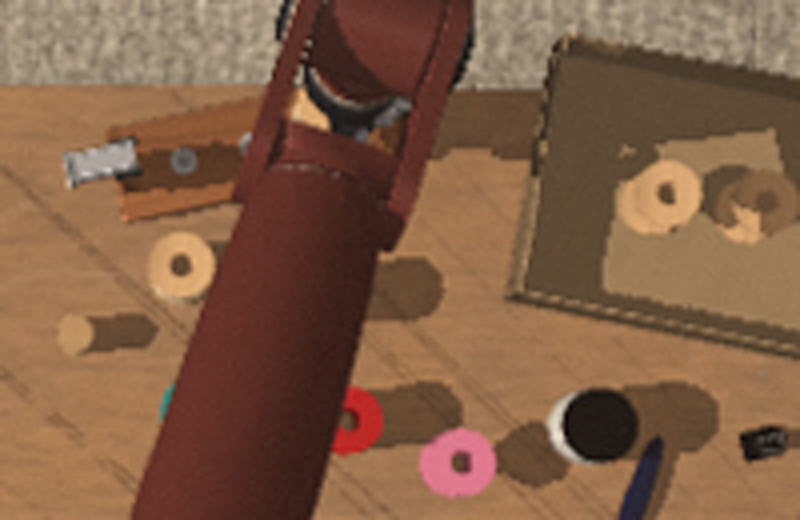

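jog_arm([
  {"dx": 0.01,"dy": 0.0,"dz": -0.12,"twist": 0.0},
  {"dx": 0.01,"dy": 0.0,"dz": -0.24,"twist": 0.0},
  {"dx": 0.01,"dy": 0.0,"dz": -0.36,"twist": 0.0},
  {"dx": 0.01,"dy": 0.0,"dz": -0.48,"twist": 0.0},
])

```text
t: 13.55
tool_pos: [0.587, -0.1152, 0.0813]
tool_rot: [1.957, 2.451, 0.008]
contact_force: [0.7, -0.5, -1.5]
opening: 0.0542
```

```bash
python3 - <<'E'
from look import *
o=st()
d=np.load("side_last.npz");print(ray(d,236/5.4+329.6,318/5.4+149.6,.1355))
d=np.load("top_last.npz")
[print(*x) for x in reels(d,.052,.068) if 300<x[0][0]<450 and 140<x[0][1]<260]
E
```

```text
t 13.55 [ 0.587  -0.1152  0.0813] jaw 12.79 tilt 0.40 F [ 0.7 -0.5 -1.5] op 0.0542
[ 0.58935351 -0.11442131  0.1355    ]
[429.7, 141.5] 31 [5, 17] [0.6343, -0.3126, 0.0621] [89.0, 71.0, 51.0]
[423.5, 173.5] 41 [6, 26] [0.5242, -0.2901, 0.0612] [136.0, 108.0, 75.0]
[335.1, 190.6] 182 [17, 16] [0.4637, 0.0082, 0.0595] [216.0, 166.0, 113.0]
[424.8, 196.3] 35 [18, 14] [0.4465, -0.2932, 0.0618] [133.0, 106.0, 74.0]
[379.8, 229.7] 119 [13, 17] [0.3331, -0.1418, 0.0593] [186.0, 42.0, 38.0]
[439.6, 230.6] 166 [20, 18] [0.3315, -0.3401, 0.064] [34.0, 26.0, 21.0]
[405.3, 239.9] 188 [17, 17] [0.3001, -0.2265, 0.0592] [223.0, 121.0, 141.0]
```

jog_arm([
  {"dx": 0.0,"dy": 0.01,"dz": -0.2,"twist": 0.0},
  {"dx": 0.0,"dy": 0.02,"dz": -0.4,"twist": 0.0},
  {"dx": 0.0,"dy": 0.02,"dz": -0.52,"twist": 0.0},
  {"dx": 0.0,"dy": 0.02,"dz": -0.55,"twist": 0.0},
])

```text
t: 14.05
tool_pos: [0.5872, -0.1145, 0.0502]
tool_rot: [1.958, 2.452, 0.006]
contact_force: [-8.5, 0.8, 18.2]
opening: 0.0538
```

jog_arm([
  {"dx": 0.0,"dy": 0.0,"dz": 0.0,"twist": 0.0},
  {"dx": 0.0,"dy": 0.0,"dz": 0.0,"twist": 0.0},
  {"dx": 0.0,"dy": 0.0,"dz": 0.0,"twist": 0.0},
  {"dx": 0.0,"dy": 0.0,"dz": 0.8,"twist": 0.0},
  {"dx": 0.0,"dy": 0.0,"dz": 1.8,"twist": 0.0},
], gripper=0)

```text
t: 14.68
tool_pos: [0.5856, -0.114, 0.157]
tool_rot: [-1.96, -2.455, -0.003]
contact_force: [0.8, 0.1, 0.3]
opening: 0.0855
```

jog_arm([
  {"dx": -0.8,"dy": 0.0,"dz": 0.0,"twist": 0.0},
  {"dx": -1.6,"dy": 0.0,"dz": 0.0,"twist": 0.0},
  {"dx": -2.2,"dy": -0.05,"dz": 0.0,"twist": 0.0},
  {"dx": -2.38,"dy": -0.06,"dz": 0.0,"twist": 0.0},
  {"dx": -2.38,"dy": -0.06,"dz": 0.0,"twist": 0.0},
])

```text
t: 15.3
tool_pos: [0.443, -0.1176, 0.1571]
tool_rot: [1.96, 2.455, 0.004]
contact_force: [-0.5, 0.0, 0.2]
opening: 0.0854
```

```bash
python3 - <<'E'
from look import *
o=st();d=look("b4","side",230,150,200,150,4)
d=look("b5","top",290,125,200,130,4);st()
[print(*x) for x in reels(d,.050,.083) if 300<x[0][0]<450 and 140<x[0][1]<260]
E
```

```text
t 15.30 [ 0.443  -0.1176  0.1571] jaw 12.77 tilt 0.16 F [-0.5  0.   0.2] op 0.0854
t 15.40 [ 0.4438 -0.1177  0.1572] jaw 12.81 tilt 0.15 F [-0.4  0.1 -0.1] op 0.0852
[370.0, 153.2] 183 [16, 17] [0.5899, -0.1083, 0.0733] [208.0, 159.0, 109.0]
[335.2, 190.6] 188 [17, 16] [0.4635, 0.0081, 0.059] [213.0, 162.5, 110.5]
[369.2, 198.9] 86 [12, 14] [0.4362, -0.1065, 0.0596] [203.0, 154.0, 105.0]
[338.0, 226.6] 173 [16, 16] [0.3423, -0.0021, 0.0591] [55.0, 142.0, 133.0]
[439.6, 230.6] 289 [20, 18] [0.3316, -0.3397, 0.0661] [33.0, 25.0, 20.0]
[405.3, 239.8] 195 [17, 17] [0.3002, -0.2266, 0.059] [219.0, 118.0, 137.0]
```

View pics/b4.png

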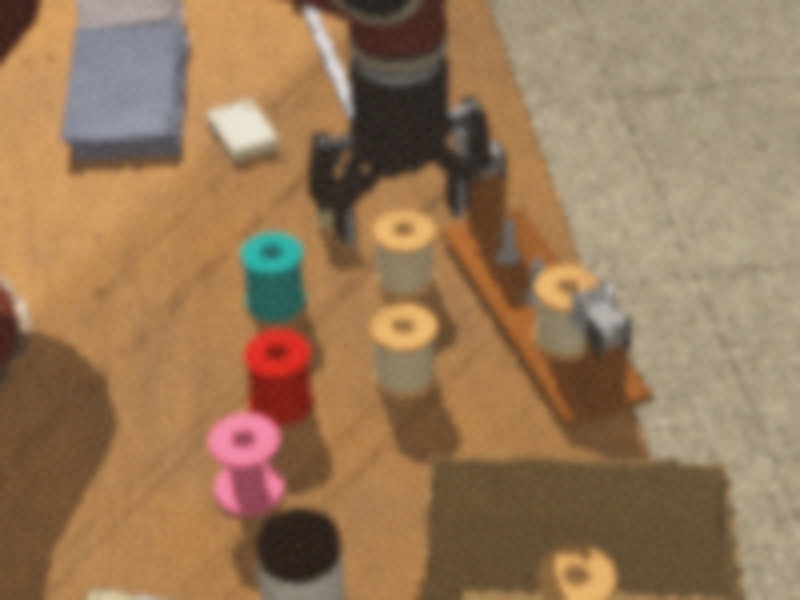

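View pics/b5.png

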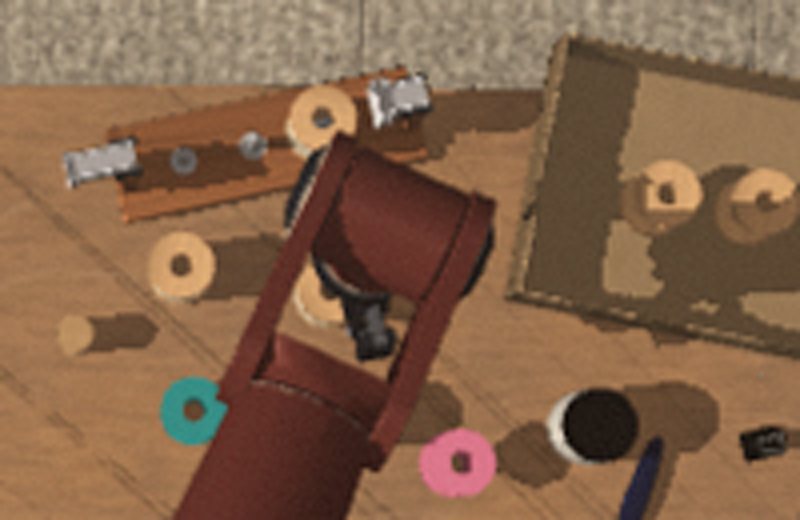

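jog_arm([
  {"dx": 0.0,"dy": 0.0,"dz": -0.6,"twist": 0.0},
  {"dx": 0.0,"dy": 0.0,"dz": -1.3,"twist": 0.0},
  {"dx": 0.0,"dy": 0.0,"dz": -1.9,"twist": 0.0},
  {"dx": 0.0,"dy": 0.0,"dz": -2.08,"twist": 0.0},
  {"dx": 0.0,"dy": 0.0,"dz": -2.08,"twist": 0.0},
])

```text
t: 16.02
tool_pos: [0.4441, -0.1176, 0.0323]
tool_rot: [-1.959, -2.455, -0.004]
contact_force: [-0.6, -0.9, 0.5]
opening: 0.0855
```

jog_arm([
  {"dx": 0.0,"dy": 0.0,"dz": 0.0,"twist": 0.0},
  {"dx": 0.0,"dy": 0.0,"dz": 0.0,"twist": 0.0},
  {"dx": 0.0,"dy": 0.0,"dz": 0.0,"twist": 0.0},
  {"dx": 0.0,"dy": 0.0,"dz": 0.0,"twist": 0.0},
], gripper=255, newtons=60)

```text
t: 16.52
tool_pos: [0.446, -0.1185, 0.0348]
tool_rot: [1.957, 2.453, 0.005]
contact_force: [-0.7, -0.2, 6.6]
opening: 0.0541
```

jog_arm([
  {"dx": 0.0,"dy": 0.0,"dz": 0.6,"twist": 0.0},
  {"dx": 0.0,"dy": 0.0,"dz": 1.4,"twist": 0.0},
  {"dx": 0.0,"dy": 0.0,"dz": 2.0,"twist": 0.0},
  {"dx": 0.0,"dy": 0.0,"dz": 2.2,"twist": 0.0},
  {"dx": 0.0,"dy": 0.0,"dz": 2.2,"twist": 0.0},
])

```text
t: 17.15
tool_pos: [0.4462, -0.1186, 0.167]
tool_rot: [1.957, 2.452, 0.006]
contact_force: [-0.0, -0.7, -1.4]
opening: 0.0544
```

jog_arm([
  {"dx": 0.8,"dy": 0.4,"dz": 0.0,"twist": 0.0},
  {"dx": 1.6,"dy": 0.8,"dz": 0.0,"twist": 0.0},
  {"dx": 2.1,"dy": 1.08,"dz": 0.0,"twist": 0.0},
  {"dx": 2.1,"dy": 1.08,"dz": -0.4,"twist": 0.0},
  {"dx": 2.1,"dy": 1.08,"dz": -0.9,"twist": 0.0},
])

```text
t: 17.77
tool_pos: [0.5715, -0.0531, 0.11]
tool_rot: [1.957, 2.455, 0.004]
contact_force: [-0.3, 0.8, -1.9]
opening: 0.0544
```

```bash
python3 - <<'E'
from look import *
o=st();d=look("b6","side",330,150,80,110,5.4)
o=st();print([ (np.array(proj(d,p))+.5-[330,150])*5.4 for p in ([.573,-.0536,.061],[.573,-.0536,o["tool_pos"][2]+.026])])
E
```

```text
t 17.77 [ 0.5715 -0.0531  0.11  ] jaw 12.87 tilt 0.18 F [-0.3  0.8 -1.9] op 0.0544
t 17.82 [ 0.5679 -0.0526  0.1045] jaw 12.85 tilt 0.36 F [-1.7  0.3 -4.1] op 0.0545
[array([185.55323439, 349.62276533]), array([189.25521027, 266.85325913])]
```

View pics/b6.png

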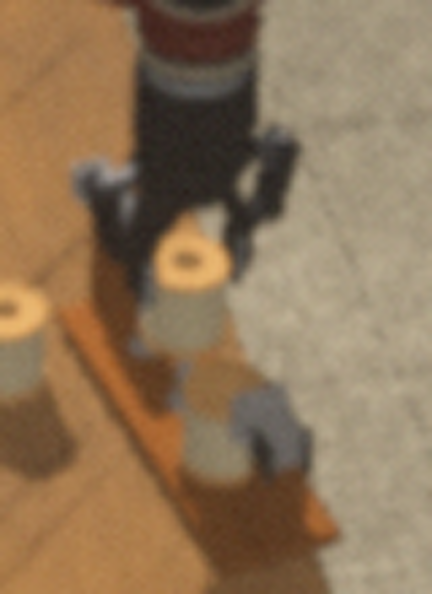

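jog_arm([
  {"dx": 0.05,"dy": -0.01,"dz": -0.1,"twist": 0.0},
  {"dx": 0.05,"dy": -0.01,"dz": -0.2,"twist": 0.0},
  {"dx": 0.05,"dy": -0.01,"dz": -0.3,"twist": 0.0},
  {"dx": 0.05,"dy": -0.01,"dz": -0.42,"twist": 0.0},
])

```text
t: 18.32
tool_pos: [0.5716, -0.0534, 0.0799]
tool_rot: [-1.956, -2.453, 0.001]
contact_force: [0.5, -0.2, -0.4]
opening: 0.0544
```

jog_arm([
  {"dx": 0.02,"dy": 0.0,"dz": -0.2,"twist": 0.0},
  {"dx": 0.02,"dy": 0.0,"dz": -0.38,"twist": 0.0},
  {"dx": 0.02,"dy": 0.0,"dz": -0.5,"twist": 0.0},
  {"dx": 0.02,"dy": 0.0,"dz": -0.53,"twist": 0.0},
])

```text
t: 18.82
tool_pos: [0.5725, -0.0534, 0.0509]
tool_rot: [-1.954, -2.45, 0.004]
contact_force: [-13.7, 2.0, 23.7]
opening: 0.0545
```

jog_arm([
  {"dx": 0.0,"dy": 0.0,"dz": 0.0,"twist": 0.0},
  {"dx": 0.0,"dy": 0.0,"dz": 0.0,"twist": 0.0},
  {"dx": 0.0,"dy": 0.0,"dz": 0.0,"twist": 0.0},
  {"dx": 0.0,"dy": 0.0,"dz": 0.8,"twist": 0.0},
  {"dx": 0.0,"dy": 0.0,"dz": 1.8,"twist": 0.0},
], gripper=0)

```text
t: 19.45
tool_pos: [0.5708, -0.053, 0.1576]
tool_rot: [-1.951, -2.447, 0.007]
contact_force: [0.8, -0.2, 0.3]
opening: 0.0852
```

jog_arm([
  {"dx": -0.8,"dy": 0.5,"dz": 0.0,"twist": 0.0},
  {"dx": -1.4,"dy": 1.0,"dz": 0.0,"twist": 0.0},
  {"dx": -1.82,"dy": 1.02,"dz": 0.0,"twist": 0.0},
  {"dx": -1.82,"dy": 1.02,"dz": 0.0,"twist": 0.0},
])

```text
t: 19.95
tool_pos: [0.4606, 0.0086, 0.1571]
tool_rot: [-1.951, -2.447, 0.007]
contact_force: [-0.1, -0.4, -0.4]
opening: 0.0854
```

```bash
python3 - <<'E'
from look import *
o=st();d=look("b7","side",230,150,200,150,4)
d=look("b8","top",290,125,200,130,4);st()
[print(*x) for x in reels(d,.050,.083) if 300<x[0][0]<450 and 140<x[0][1]<260]
E
```

```text
t 19.95 [0.4606 0.0086 0.1571] jaw 12.89 tilt 0.73 F [-0.1 -0.4 -0.4] op 0.0854
t 20.05 [0.4622 0.008  0.1577] jaw 12.85 tilt 0.68 F [ 0.3  0.  -0.2] op 0.0854
[370.4, 153.9] 206 [16, 17] [0.5874, -0.1096, 0.0737] [209.0, 160.0, 109.0]
[353.8, 154.1] 105 [16, 9] [0.5861, -0.0536, 0.0736] [214.0, 163.0, 112.0]
[330.4, 194.1] 40 [8, 10] [0.4516, 0.0242, 0.0585] [202.5, 154.5, 104.5]
[377.1, 229.1] 193 [17, 17] [0.3351, -0.1329, 0.0592] [181.0, 41.0, 36.0]
[439.6, 230.6] 287 [20, 18] [0.3317, -0.3397, 0.0668] [34.0, 26.0, 21.0]
[405.4, 239.9] 197 [17, 17] [0.2999, -0.2268, 0.0593] [218.0, 118.0, 136.0]
```

View pics/b7.png

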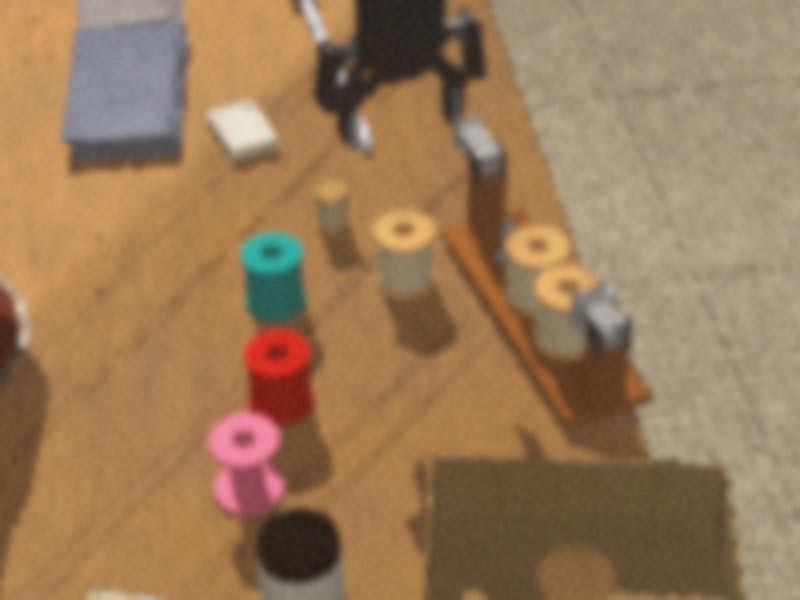

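View pics/b8.png

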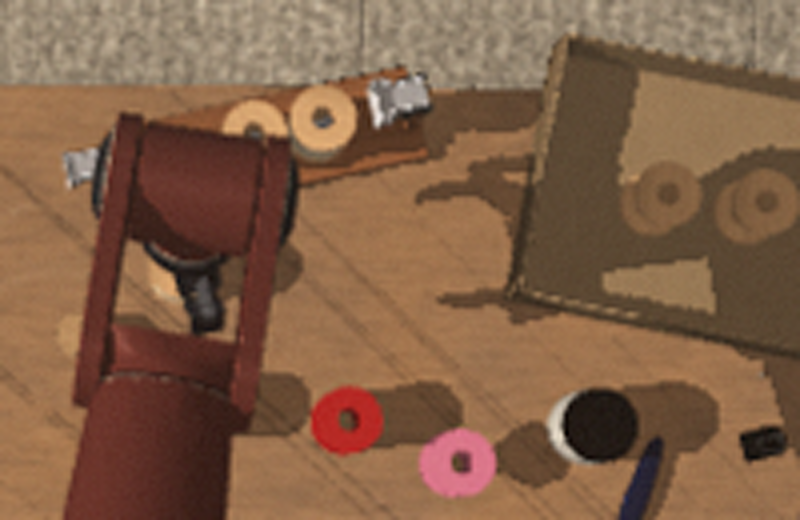

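jog_arm([
  {"dx": 0.02,"dy": 0.0,"dz": -0.6,"twist": 0.0},
  {"dx": 0.02,"dy": 0.0,"dz": -1.3,"twist": 0.0},
  {"dx": 0.02,"dy": 0.0,"dz": -1.9,"twist": 0.0},
  {"dx": 0.02,"dy": 0.0,"dz": -2.08,"twist": 0.0},
  {"dx": 0.02,"dy": 0.0,"dz": -2.08,"twist": 0.0},
])

```text
t: 20.68
tool_pos: [0.4638, 0.0078, 0.0327]
tool_rot: [-1.952, -2.446, 0.007]
contact_force: [0.3, -0.3, 0.5]
opening: 0.0857
```

jog_arm([
  {"dx": 0.0,"dy": 0.0,"dz": 0.0,"twist": 0.0},
  {"dx": 0.0,"dy": 0.0,"dz": 0.0,"twist": 0.0},
  {"dx": 0.0,"dy": 0.0,"dz": 0.0,"twist": 0.0},
  {"dx": 0.0,"dy": 0.0,"dz": 0.0,"twist": 0.0},
], gripper=255, newtons=60)

```text
t: 21.18
tool_pos: [0.4658, 0.0075, 0.0351]
tool_rot: [-1.954, -2.449, 0.004]
contact_force: [-0.7, -0.3, 5.6]
opening: 0.0541
```

jog_arm([
  {"dx": 0.0,"dy": 0.0,"dz": 0.6,"twist": 0.0},
  {"dx": 0.0,"dy": 0.0,"dz": 1.4,"twist": 0.0},
  {"dx": 0.0,"dy": 0.0,"dz": 2.1,"twist": 0.0},
  {"dx": 0.0,"dy": 0.0,"dz": 2.4,"twist": 0.0},
  {"dx": 0.0,"dy": 0.0,"dz": 2.4,"twist": 0.0},
])

```text
t: 21.8
tool_pos: [0.4665, 0.0074, 0.1802]
tool_rot: [-1.956, -2.451, 0.002]
contact_force: [0.2, 0.4, -1.1]
opening: 0.0538
```

jog_arm([
  {"dx": 0.7,"dy": 0.0,"dz": 0.0,"twist": 0.0},
  {"dx": 1.3,"dy": -0.01,"dz": 0.0,"twist": 0.0},
  {"dx": 1.53,"dy": -0.01,"dz": 0.0,"twist": 0.0},
  {"dx": 1.53,"dy": -0.01,"dz": -0.6,"twist": 0.0},
  {"dx": 1.53,"dy": -0.01,"dz": -1.1,"twist": 0.0},
])

```text
t: 22.42
tool_pos: [0.5567, 0.007, 0.1113]
tool_rot: [-1.954, -2.449, 0.005]
contact_force: [0.1, -0.2, -1.3]
opening: 0.054
```

```bash
python3 - <<'E'
from look import *
o=st();d=look("b9","side",330,150,80,110,5.4)
print([ (np.array(proj(d,p))+.5-[330,150])*5.4 for p in ([.559,.0063,.061],[.559,.0063,o["tool_pos"][2]+.026])]);o=st()
E
```

```text
t 22.43 [0.5567 0.007  0.1113] jaw 12.83 tilt 0.54 F [ 0.1 -0.2 -1.3] op 0.0540
[array([146.52569089, 294.8127911 ]), array([149.23854377, 204.73822109])]
t 22.48 [0.5534 0.0073 0.1063] jaw 12.83 tilt 0.99 F [-3.4  0.9 -4.8] op 0.0539
```

View pics/b9.png

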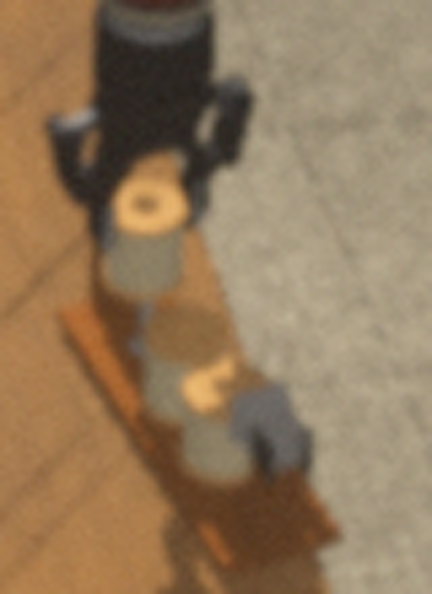

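jog_arm([
  {"dx": 0.07,"dy": -0.01,"dz": 0.0,"twist": 0.0},
  {"dx": 0.07,"dy": -0.01,"dz": -0.12,"twist": 0.0},
  {"dx": 0.07,"dy": -0.01,"dz": -0.24,"twist": 0.0},
  {"dx": 0.07,"dy": -0.01,"dz": -0.36,"twist": 0.0},
  {"dx": 0.07,"dy": -0.01,"dz": -0.44,"twist": 0.0},
])

```text
t: 23.1
tool_pos: [0.5576, 0.0067, 0.0796]
tool_rot: [-1.95, -2.443, 0.011]
contact_force: [-0.5, -0.6, -1.2]
opening: 0.0543
```

jog_arm([
  {"dx": 0.02,"dy": 0.0,"dz": -0.2,"twist": 0.0},
  {"dx": 0.02,"dy": 0.0,"dz": -0.38,"twist": 0.0},
  {"dx": 0.02,"dy": 0.0,"dz": -0.5,"twist": 0.0},
  {"dx": 0.02,"dy": 0.0,"dz": -0.53,"twist": 0.0},
])

```text
t: 23.6
tool_pos: [0.5584, 0.0067, 0.0513]
tool_rot: [-1.947, -2.441, 0.016]
contact_force: [-16.8, 1.4, 29.8]
opening: 0.0542
```

jog_arm([
  {"dx": 0.0,"dy": 0.0,"dz": 0.0,"twist": 0.0},
  {"dx": 0.0,"dy": 0.0,"dz": 0.0,"twist": 0.0},
  {"dx": 0.0,"dy": 0.0,"dz": 0.0,"twist": 0.0},
  {"dx": 0.0,"dy": 0.0,"dz": 0.8,"twist": 0.0},
  {"dx": 0.0,"dy": 0.0,"dz": 1.8,"twist": 0.0},
], gripper=0)

```text
t: 24.22
tool_pos: [0.5567, 0.0069, 0.1579]
tool_rot: [-1.944, -2.438, 0.02]
contact_force: [1.3, 0.2, 0.5]
opening: 0.0853
```

jog_arm([
  {"dx": -0.4,"dy": 0.9,"dz": 0.2,"twist": 0.0},
  {"dx": -0.8,"dy": 1.8,"dz": 0.2,"twist": 0.0},
  {"dx": -1.1,"dy": 2.8,"dz": 0.2,"twist": 0.0},
  {"dx": -1.4,"dy": 3.8,"dz": 0.2,"twist": 0.0},
  {"dx": -1.8,"dy": 4.6,"dz": 0.2,"twist": 0.0},
])

```text
t: 24.85
tool_pos: [0.4478, 0.2848, 0.1696]
tool_rot: [-1.943, -2.438, 0.02]
contact_force: [0.3, -0.3, -0.1]
opening: 0.0853
```

```bash
python3 - <<'E'
from look import *
o=st();d=look("c1","top",150,125,400,140,2)
d2=look("c2","side",230,110,200,150,4);st()
[print(*x) for x in reels(d,.050,.083) if 300<x[0][0]<450 and 140<x[0][1]<260]
cv2.imwrite("pics/c3.png",cv2.resize(d["frame"][180:220,170:290,::-1],None,fx=6.5,fy=6.5,interpolation=cv2.INTER_CUBIC))
cv2.imwrite("pics/c4.png",cv2.resize(d["frame"][140:180,300:400,::-1],None,fx=8,fy=8,interpolation=cv2.INTER_CUBIC))
E
```

```text
t 24.85 [0.4478 0.2848 0.1696] jaw 12.89 tilt 1.53 F [ 0.3 -0.3 -0.1] op 0.0853
t 24.95 [0.4462 0.2864 0.1694] jaw 13.21 tilt 1.62 F [ 0.2 -0.5 -0.6] op 0.0856
[370.3, 153.9] 211 [16, 17] [0.5875, -0.1095, 0.0722] [209.0, 160.0, 110.0]
[353.5, 157.9] 206 [16, 17] [0.5734, -0.0527, 0.073] [209.0, 160.5, 109.0]
[335.5, 161.8] 204 [16, 17] [0.5594, 0.0077, 0.0729] [196.0, 147.0, 99.0]
[338.4, 226.6] 182 [16, 16] [0.3422, -0.0034, 0.0594] [56.0, 142.0, 133.0]
[377.1, 229.1] 194 [17, 17] [0.3352, -0.1328, 0.0592] [183.0, 43.0, 37.0]
[439.7, 230.5] 287 [20, 18] [0.3319, -0.34, 0.0664] [30.0, 22.0, 17.0]
[405.3, 239.9] 195 [17, 17] [0.3001, -0.2265, 0.0595] [219.0, 118.0, 137.0]
```

View pics/c1.png

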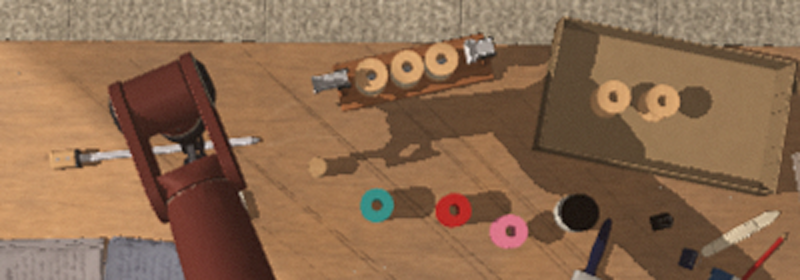

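View pics/c2.png

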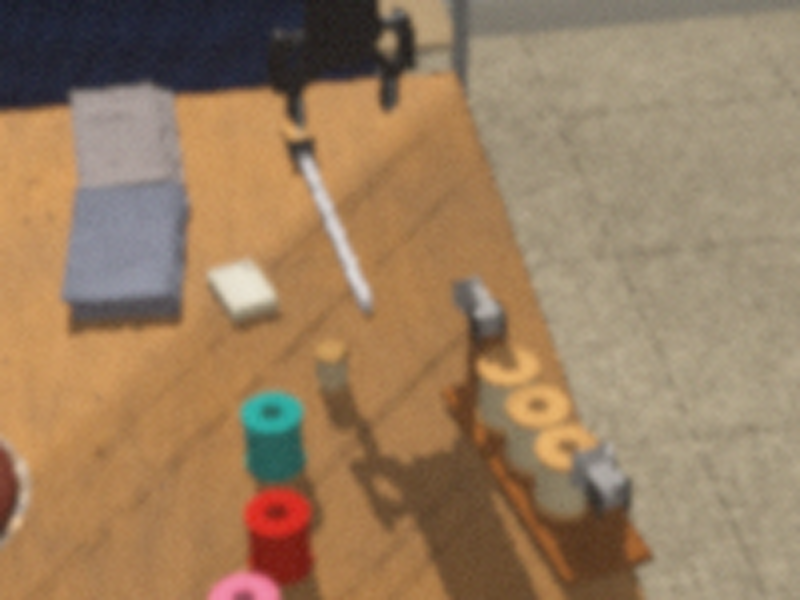

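View pics/c3.png

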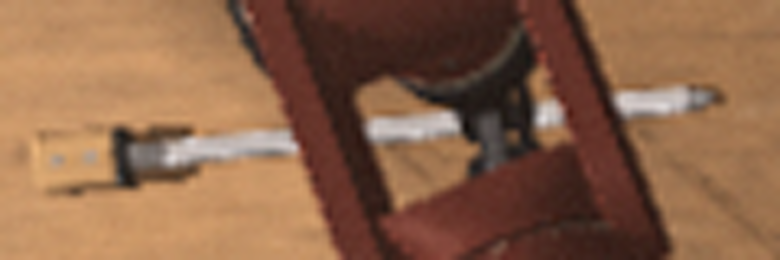

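View pics/c4.png

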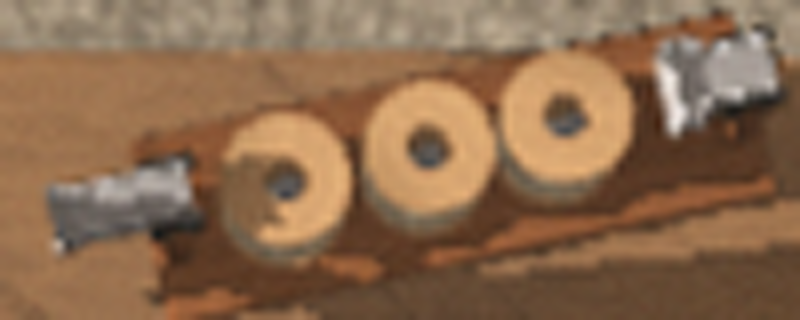

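```bash
python3 - <<'E'
from look import *
d=np.load("top0.npz");hsv=cv2.cvtColor(d["frame"],cv2.COLOR_RGB2HSV);f=d["frame"].astype(int)
m=(hsv[...,1]<70)&(hsv[...,2]>150);m[:190]=0;m[210:]=0;m[:,:198]=0;m[:,279:]=0
v,u=np.nonzero(m);print(len(u),u.min(),u.max())
P=np.array([ray(d,a,b,.0115)[:2] for a,b in zip(u,v)])
vx,vy,x0,y0=cv2.fitLine(P.astype(np.float32),cv2.DIST_HUBER,0,.001,.001).ravel();
if vy<0:vx,vy=-vx,-vy
print("dir",vx,vy,"yaw",np.degrees(np.arctan2(-vx,vy)),x0,y0)
for n,uu,vv,h in(("nose",722/6.5+169.5,95/6.5+179.5,.006),("back",32/6.5+169.5,160/6.5+179.5,.013),("gripmid",76/6.5+169.5,160/6.5+179.5,.026)):
    p=ray(d,uu,vv,h)[:2];r=p-[x0,y0];print(n,p.round(4),"along",r@[vx,vy],"off",r@[vy,-vx])
o=st();R=cv2.Rodrigues(o["tool_rot"])[0];print(R[:,2])
E
```

```text
272 198 275
dir -0.112998806 0.9935951 yaw 6.488212 0.4388038 0.34817302
nose [0.4563 0.1971] along -0.15212180515638465 off 0.0003115141866089216
back [0.4177 0.563 ] along 0.2158623594612491 off 0.003261598629649202
gripmid [0.4166 0.5357] along 0.18878803906280334 off -0.0008422089088000739
t 24.95 [0.4462 0.2864 0.1694] jaw 13.21 tilt 1.62 F [ 0.2 -0.5 -0.6] op 0.0856
[-0.02779015  0.00557967 -0.99959821]
```

jog_arm([
  {"dx": -0.1,"dy": 1.0,"dz": 0.0,"twist": -0.3},
  {"dx": -0.2,"dy": 2.0,"dz": 0.0,"twist": -0.6},
  {"dx": -0.35,"dy": 3.0,"dz": -0.3,"twist": -0.67},
  {"dx": -0.47,"dy": 4.06,"dz": -0.8,"twist": -0.67},
  {"dx": -0.47,"dy": 4.06,"dz": -0.8,"twist": -0.67},
])

```text
t: 25.58
tool_pos: [0.4164, 0.5308, 0.1171]
tool_rot: [-2.071, -2.327, 0.027]
contact_force: [0.3, -1.0, -0.1]
opening: 0.0853
```

```bash
python3 - <<'E'
from look import *
o=st();d=look("c5","top",150,170,160,60,5)
d2=look("c6","side",270,110,100,90,6);st()
E
```

```text
t 25.57 [0.4164 0.5308 0.1171] jaw 6.66 tilt 1.80 F [ 0.3 -1.  -0.1] op 0.0853
t 25.68 [0.4179 0.5296 0.1196] jaw 6.55 tilt 1.68 F [ 0.6 -0.2  0.4] op 0.0853
```

View pics/c5.png

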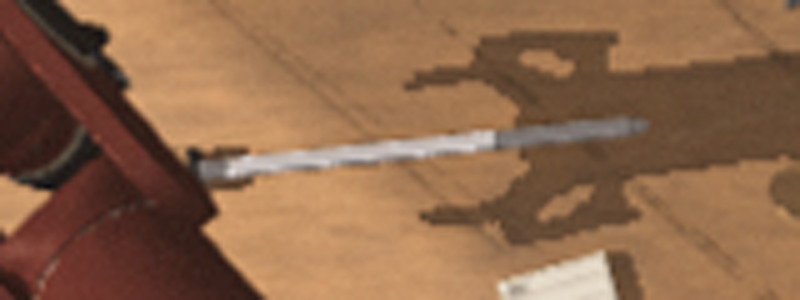

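View pics/c6.png

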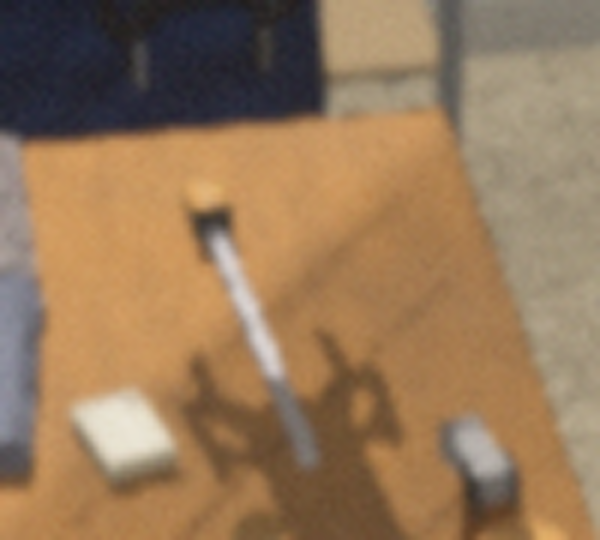

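jog_arm([
  {"dx": 0.0,"dy": 0.0,"dz": -0.6,"twist": 0.0},
  {"dx": 0.0,"dy": 0.0,"dz": -1.2,"twist": 0.0},
  {"dx": 0.0,"dy": 0.0,"dz": -1.7,"twist": 0.0},
  {"dx": 0.0,"dy": 0.0,"dz": -1.9,"twist": 0.0},
  {"dx": 0.0,"dy": 0.0,"dz": -1.93,"twist": 0.0},
])

```text
t: 26.3
tool_pos: [0.4186, 0.5287, 0.0042]
tool_rot: [-2.076, -2.324, 0.022]
contact_force: [-0.3, 0.5, 0.0]
opening: 0.0854
```

jog_arm([
  {"dx": 0.0,"dy": 0.0,"dz": 0.0,"twist": 0.0},
  {"dx": 0.0,"dy": 0.0,"dz": 0.0,"twist": 0.0},
])

```text
t: 26.55
tool_pos: [0.4197, 0.5295, 0.0062]
tool_rot: [-2.076, -2.324, 0.017]
contact_force: [0.8, 0.5, 0.2]
opening: 0.0856
```

jog_arm([
  {"dx": -0.01,"dy": 0.0,"dz": -0.04,"twist": 0.0},
  {"dx": -0.01,"dy": 0.0,"dz": -0.04,"twist": 0.0},
  {"dx": -0.01,"dy": 0.0,"dz": -0.04,"twist": 0.0},
  {"dx": -0.01,"dy": 0.0,"dz": -0.04,"twist": 0.0},
  {"dx": -0.01,"dy": 0.0,"dz": -0.04,"twist": 0.0},
], gripper=255, newtons=40)

```text
t: 27.18
tool_pos: [0.4192, 0.5298, 0.0041]
tool_rot: [-2.076, -2.324, 0.016]
contact_force: [-1.3, 0.5, 2.1]
opening: 0.0296
```

jog_arm([
  {"dx": 0.0,"dy": 0.0,"dz": 0.0,"twist": 0.0},
  {"dx": 0.0,"dy": 0.0,"dz": 0.0,"twist": 0.0},
  {"dx": 0.0,"dy": 0.0,"dz": 0.0,"twist": 0.0},
], gripper=255, newtons=120)

```text
t: 27.55
tool_pos: [0.4194, 0.53, 0.0044]
tool_rot: [-2.076, -2.324, 0.015]
contact_force: [0.5, 1.7, 3.0]
opening: 0.0278
```

jog_arm([
  {"dx": 0.0,"dy": 0.0,"dz": 0.2,"twist": 0.0},
  {"dx": 0.0,"dy": 0.0,"dz": 0.4,"twist": 0.0},
  {"dx": 0.0,"dy": 0.0,"dz": 0.7,"twist": 0.0},
  {"dx": 0.0,"dy": 0.0,"dz": 1.0,"twist": 0.0},
  {"dx": 0.0,"dy": 0.0,"dz": 1.0,"twist": 0.0},
])

```text
t: 28.18
tool_pos: [0.4208, 0.5314, 0.0678]
tool_rot: [-2.076, -2.325, 0.007]
contact_force: [0.1, 0.1, -1.4]
opening: 0.0278
```

```bash
python3 - <<'E'
from look import *
o=st();print(ctrl.get_obs()["wrist_torque"]);d=look("d1","top",150,170,160,60,5)
d2=look("d2","side",270,100,100,90,6);st()
W=cloud(d)
hsv=cv2.cvtColor(d["frame"],cv2.COLOR_RGB2HSV)
for u in range(195,285,8):
    c=W[185:212,u];k=np.nanargmax(c[:,2]);print(u,185+k,c[k].round(3),end=' | ')
E
```

```text
t 28.18 [0.4208 0.5314 0.0678] jaw 6.47 tilt 1.45 F [ 0.1  0.1 -1.4] op 0.0278
[ 0.2087324  -0.02702423  0.04085885]
t 28.27 [0.4195 0.5301 0.0648] jaw 6.47 tilt 1.54 F [-0.2 -0.2 -2. ] op 0.0279
195 211 [0.364 0.386 0.397] | 203 200 [0.426 0.448 0.078] | 211 198 [0.433 0.422 0.077] | 219 196 [0.44  0.394 0.081] | 227 195 [0.444 0.369 0.075] | 235 194 [0.448 0.343 0.074] | 243 193 [0.451 0.317 0.072] | 251 195 [0.445 0.289 0.074] | 259 193 [0.452 0.263 0.074] | 267 193 [0.451 0.235 0.079] | 275 192 [0.455 0.209 0.074] | 283 209 [0.404 0.188 0.006] |
```

View pics/d1.png

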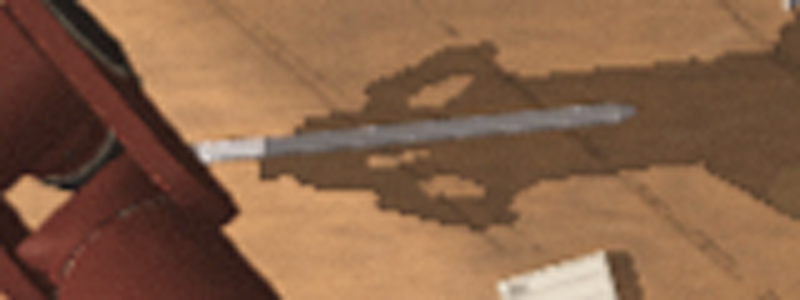

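View pics/d2.png

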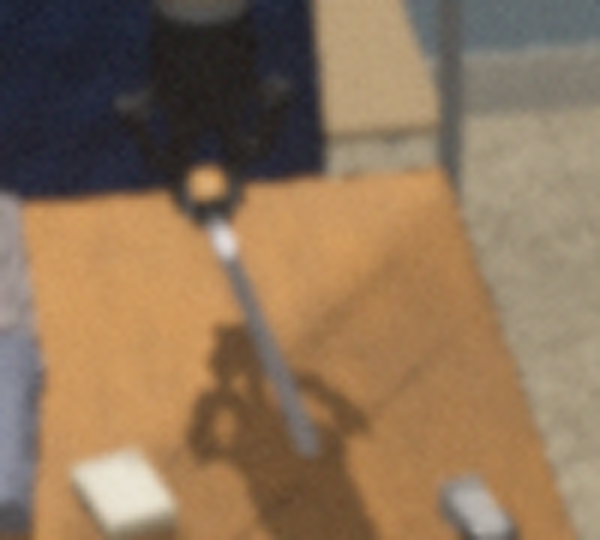

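```bash
cat > bar.py <<'E'
from look import *
def barfit(d,zlo,zhi,ub,vb):
    W=cloud(d);m=(W[...,2]>zlo)&(W[...,2]<zhi);k=np.zeros_like(m);k[vb[0]:vb[1],ub[0]:ub[1]]=m[vb[0]:vb[1],ub[0]:ub[1]]
    n,l,s,c=cv2.connectedComponentsWithStats(k.astype(np.uint8));i=1+np.argmax(s[1:,4]);k=l==i
    v,u=np.nonzero(k);z=np.median(W[k][:,2]);P=np.array([ray(d,a,b,z-.001)[:2] for a,b in zip(u,v)])
    vx,vy,x0,y0=cv2.fitLine(P.astype(np.float32),cv2.DIST_HUBER,0,.001,.001).ravel()
    if vy<0:vx,vy=-vx,-vy
    al=(P-[x0,y0])@[vx,vy];zz=np.polyfit(al,W[k][:,2],1)
    print("n",len(u),"yaw %.2f"%np.degrees(np.arctan2(-vx,vy)),"pt",round(float(x0),4),round(float(y0),4),"nose",np.round([x0+vx*al.min(),y0+vy*al.min()],4),"z med %.4f nose %.4f far %.4f"%(z,np.polyval(zz,al.min()),np.polyval(zz,al.max())))
    return x0,y0,vx,vy
E
python3 - <<'E'
from bar import *
d=np.load("top_last.npz");x0,y0,vx,vy=barfit(d,.052,.1,(198,290),(180,215))
T=np.array([.4205,.531]);r=T-[x0,y0];print("tcp along",r@[vx,vy],"off",r@[vy,-vx])
o=ctrl.get_obs();print(o["tool_pos"],o["wrist_torque"])
E
```

```text
n 309 yaw 6.07 pt 0.4433 0.3379 nose [0.4573 0.2061] z med 0.0721 nose 0.0709 far 0.0723
tcp along 0.1944135608383138 off -0.0022216468163093854
[0.41946096 0.53009362 0.06479437] [0.1952527  0.02265722 0.01654405]
```

jog_arm([
  {"dx": 0.1,"dy": 0.0,"dz": 0.2,"twist": 0.2},
  {"dx": 0.25,"dy": -0.2,"dz": 0.42,"twist": 0.4},
  {"dx": 0.4,"dy": -0.5,"dz": 0.42,"twist": 0.6},
  {"dx": 0.54,"dy": -0.8,"dz": 0.42,"twist": 0.65},
  {"dx": 0.54,"dy": -0.9,"dz": 0.42,"twist": 0.65},
])

```text
t: 28.9
tool_pos: [0.4519, 0.4746, 0.0889]
tool_rot: [-1.943, -2.436, 0.019]
contact_force: [-0.6, 0.3, -1.4]
opening: 0.0279
```

jog_arm([
  {"dx": 0.0,"dy": 0.0,"dz": 0.0,"twist": 0.0},
  {"dx": 0.0,"dy": 0.0,"dz": 0.0,"twist": 0.0},
])

```text
t: 29.15
tool_pos: [0.4514, 0.4748, 0.0885]
tool_rot: [-1.943, -2.436, 0.02]
contact_force: [-0.3, 0.5, -1.1]
opening: 0.0279
```

```bash
python3 - <<'E'
from bar import *
o=st();d=look("e1","top",200,140,200,70,4)
d2=look("e2","side",290,100,120,110,5);st()
x0,y0,vx,vy=barfit(d,.075,.13,(215,305),(150,215))
a=np.deg2rad(12.85);ex=np.array([np.cos(a),np.sin(a)]);ey=np.array([-np.sin(a),np.cos(a)]);s2=np.array([.573,-.0536])
for t in(-.13,0,.1):
    p=np.array([x0+vx*t,y0+vy*t])-s2;print("stand x %.4f y %.4f"%(p@ex,p@ey))
W=cloud(d)
for n,ub,vb in(("G",(302,330),(155,178)),("F",(378,402),(138,160))):
    m=np.zeros(W.shape[:2],bool);s=np.s_[vb[0]:vb[1],ub[0]:ub[1]];m[s]=(W[s][...,2]>.09)&(W[s][...,2]<.125);v,u=np.nonzero(m);P=np.array([ray(d,a_,b_,.104)[:2] for a_,b_ in zip(u,v)]);q=P-s2
    print(n,P.mean(0).round(4),"stand",(q.mean(0)@ex).round(4),"y",(q@ey).min().round(4),(q@ey).max().round(4),"x",(q@ex).min().round(4),(q@ex).max().round(4))
E
```

```text
t 29.15 [0.4514 0.4748 0.0885] jaw 12.86 tilt 1.64 F [-0.3  0.5 -1.1] op 0.0279
t 29.25 [0.4516 0.475  0.0888] jaw 12.89 tilt 1.62 F [ 0.5 -0.1 -2.2] op 0.0273
n 321 yaw 12.55 pt 0.4955 0.2825 nose [0.5237 0.1556] z med 0.0937 nose 0.0932 far 0.0937
stand x -0.0015 y 0.2149
stand x -0.0008 y 0.3449
stand x -0.0003 y 0.4449
G [0.5436 0.0746] stand -0.0002 y 0.1015 0.1627 x -0.0156 0.0152
F [ 0.6006 -0.1721] stand 0.0005 y -0.1459 -0.1 x -0.0178 0.0197
```

View pics/e1.png

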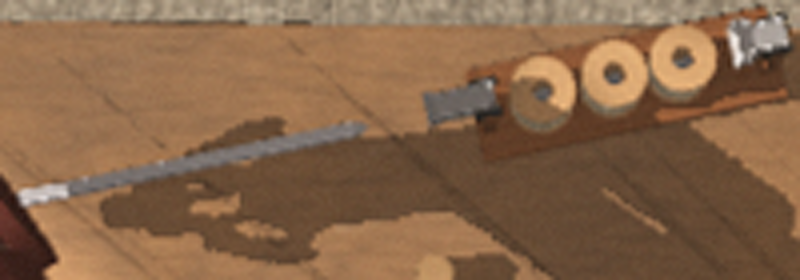

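View pics/e2.png

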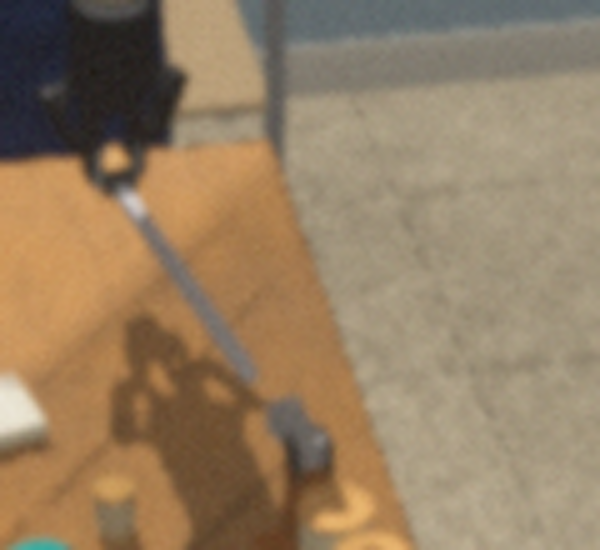

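jog_arm([
  {"dx": 0.056,"dy": -0.244,"dz": 0.02,"twist": 0.03},
  {"dx": 0.111,"dy": -0.488,"dz": 0.02,"twist": 0.03},
  {"dx": 0.167,"dy": -0.731,"dz": 0.02,"twist": 0.03},
  {"dx": 0.204,"dy": -0.894,"dz": 0.02,"twist": 0.03},
  {"dx": 0.241,"dy": -1.056,"dz": 0.02,"twist": 0.03},
])

```text
t: 29.88
tool_pos: [0.4663, 0.4108, 0.0901]
tool_rot: [-1.937, -2.441, 0.019]
contact_force: [0.8, -0.8, -0.8]
opening: 0.0274
```

```bash
python3 - <<'E'
from bar import *
o=st();print(o["wrist_torque"].round(2))
d2=look("e4","side",300,120,110,100,6);d=look("e3","top",230,140,170,60,4.7);st()
barfit(d,.075,.13,(230,305),(150,215))
E
```

```text
t 29.88 [0.4663 0.4108 0.0901] jaw 13.16 tilt 1.62 F [ 0.8 -0.8 -0.8] op 0.0274
[ 0.18 -0.03 -0.02]
t 29.98 [0.4663 0.4106 0.09  ] jaw 13.12 tilt 1.62 F [ 0.2  0.5 -2.2] op 0.0279
n 315 yaw 12.85 pt 0.5076 0.2344 nose [0.5356 0.1115] z med 0.0961 nose 0.0956 far 0.0956
```

View pics/e3.png

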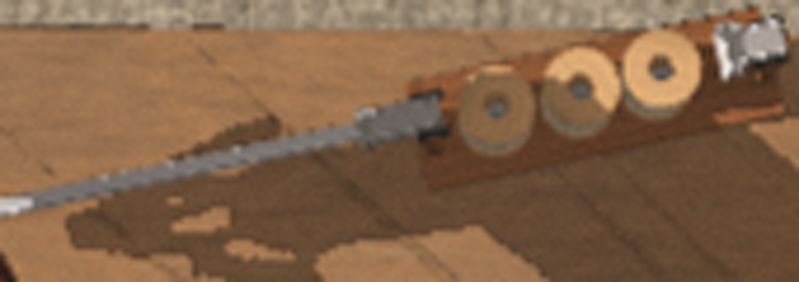

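View pics/e4.png

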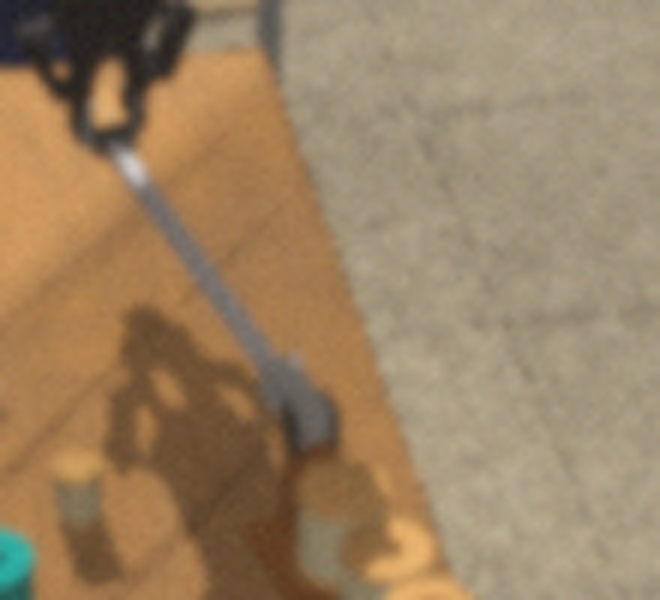

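jog_arm([
  {"dx": 0.044,"dy": -0.195,"dz": 0.0,"twist": 0.0},
  {"dx": 0.089,"dy": -0.39,"dz": 0.0,"twist": 0.0},
  {"dx": 0.133,"dy": -0.585,"dz": 0.0,"twist": 0.0},
  {"dx": 0.178,"dy": -0.78,"dz": 0.0,"twist": 0.0},
  {"dx": 0.222,"dy": -0.975,"dz": 0.0,"twist": 0.0},
])

```text
t: 30.6
tool_pos: [0.4799, 0.3513, 0.0901]
tool_rot: [-1.938, -2.441, 0.02]
contact_force: [0.0, 0.5, -1.9]
opening: 0.0274
```

```bash
python3 - <<'E'
from bar import *
o=st();print(o["wrist_torque"].round(2))
d2=look("f2","side",300,120,110,100,6);d=look("f1","top",230,140,170,60,4.7);st()
barfit(d,.075,.13,(240,302),(150,215))
E
```

```text
t 30.60 [0.4799 0.3513 0.0901] jaw 13.11 tilt 1.62 F [ 0.   0.5 -1.9] op 0.0274
[ 0.22  0.05 -0.06]
t 30.70 [0.48   0.3509 0.09  ] jaw 13.03 tilt 1.62 F [ 0.7  0.3 -1.3] op 0.0273
n 237 yaw 12.70 pt 0.512 0.2149 nose [0.533  0.1216] z med 0.0955 nose 0.0950 far 0.0954
```

View pics/f1.png

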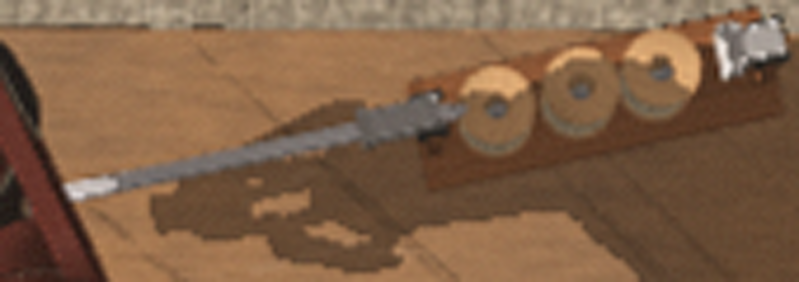

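View pics/f2.png

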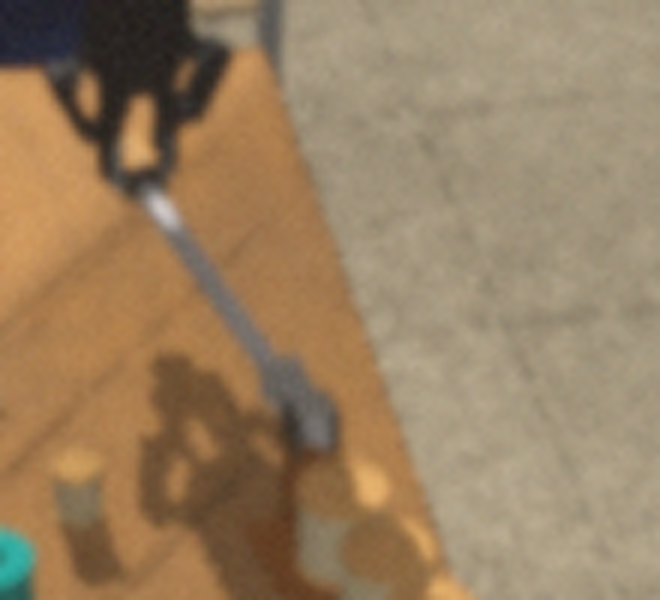

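jog_arm([
  {"dx": 0.067,"dy": -0.292,"dz": 0.0,"twist": 0.0},
  {"dx": 0.133,"dy": -0.585,"dz": 0.0,"twist": 0.0},
  {"dx": 0.2,"dy": -0.877,"dz": 0.0,"twist": 0.0},
  {"dx": 0.267,"dy": -1.17,"dz": 0.0,"twist": 0.0},
  {"dx": 0.333,"dy": -1.462,"dz": 0.0,"twist": 0.0},
])

```text
t: 31.32
tool_pos: [0.5003, 0.2619, 0.09]
tool_rot: [-1.94, -2.439, 0.02]
contact_force: [0.1, -0.2, -1.0]
opening: 0.0281
```

```bash
python3 - <<'E'
from bar import *
o=st();print(o["wrist_torque"].round(2))
d=look("g1","top",230,140,170,60,4.7);st()
barfit(d,.084,.13,(328,400),(140,175))
a=np.deg2rad(12.85);p=o["tool_pos"][:2]-[.573,-.0536];print("stand",p@[np.cos(a),np.sin(a)],p@[-np.sin(a),np.cos(a)])
E
```

```text
t 31.32 [0.5003 0.2619 0.09  ] jaw 13.02 tilt 1.62 F [ 0.1 -0.2 -1. ] op 0.0281
[0.14 0.07 0.04]
t 31.38 [0.5007 0.2602 0.09  ] jaw 12.96 tilt 1.59 F [ 0.7 -1.6 -2.2] op 0.0278
n 133 yaw -10.77 pt 0.6 -0.1773 nose [ 0.5958 -0.1991] z med 0.1033 nose 0.0997 far 0.1064
stand -0.0007671805186883762 0.3237344296563038
```

View pics/g1.png

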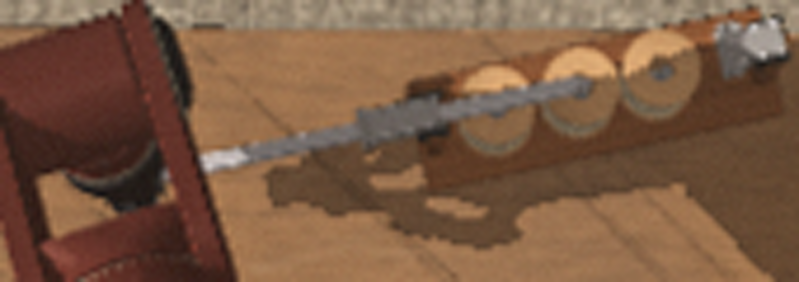

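jog_arm([
  {"dx": 0.056,"dy": -0.244,"dz": 0.0,"twist": 0.0},
  {"dx": 0.111,"dy": -0.488,"dz": 0.0,"twist": 0.0},
  {"dx": 0.167,"dy": -0.731,"dz": 0.0,"twist": 0.0},
  {"dx": 0.222,"dy": -0.975,"dz": 0.0,"twist": 0.0},
  {"dx": 0.278,"dy": -1.219,"dz": 0.0,"twist": 0.0},
])

```text
t: 32.0
tool_pos: [0.5176, 0.1861, 0.0899]
tool_rot: [-1.942, -2.439, 0.022]
contact_force: [-0.3, -0.8, -2.4]
opening: 0.0276
```

```bash
python3 - <<'E'
from bar import *
o=st();print(o["wrist_torque"].round(2))
d2=look("h2","side",330,130,90,110,5.4);d=look("h1","top",230,140,170,60,4.7);st()
a=np.deg2rad(12.85);p=o["tool_pos"][:2]-[.573,-.0536];print("stand",p@[np.cos(a),np.sin(a)],p@[-np.sin(a),np.cos(a)])
E
```

```text
t 32.00 [0.5176 0.1861 0.0899] jaw 12.95 tilt 1.59 F [-0.3 -0.8 -2.4] op 0.0276
[ 0.2   0.01 -0.  ]
t 32.10 [0.5177 0.1857 0.0899] jaw 12.86 tilt 1.59 F [ 0.4  0.1 -1.8] op 0.0277
stand -0.0007485399430193426 0.24601046413947872
```

View pics/h1.png

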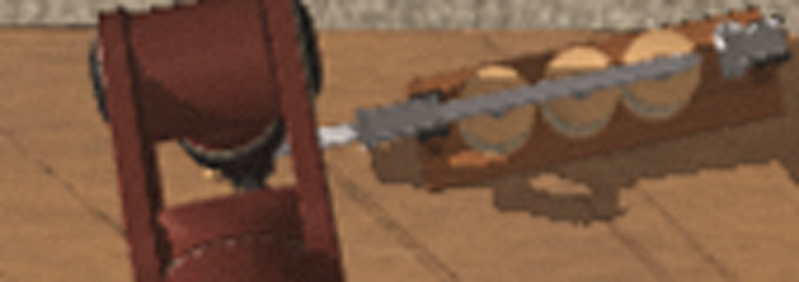

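View pics/h2.png

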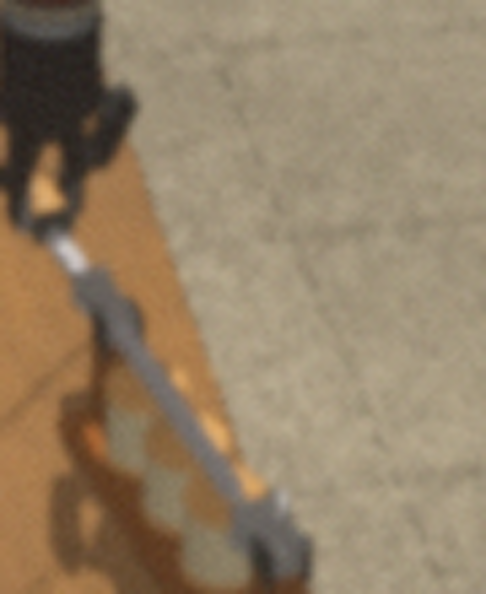

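jog_arm([
  {"dx": 0.03,"dy": -0.13,"dz": 0.0,"twist": 0.0},
  {"dx": 0.059,"dy": -0.26,"dz": 0.0,"twist": 0.0},
  {"dx": 0.089,"dy": -0.39,"dz": 0.0,"twist": 0.0},
  {"dx": 0.119,"dy": -0.52,"dz": 0.0,"twist": 0.0},
  {"dx": 0.148,"dy": -0.65,"dz": 0.0,"twist": 0.0},
])

```text
t: 32.72
tool_pos: [0.5267, 0.1462, 0.0899]
tool_rot: [-1.944, -2.437, 0.022]
contact_force: [-0.7, -0.0, -1.9]
opening: 0.0279
```

```bash
python3 - <<'E'
from bar import *
o=st();print(o["wrist_torque"].round(2))
d2=look("i2","side",330,130,90,110,5.4);d=look("i1","top",260,140,150,60,5.3);st()
a=np.deg2rad(12.85);p=o["tool_pos"][:2]-[.573,-.0536];print("stand",p@[np.cos(a),np.sin(a)],p@[-np.sin(a),np.cos(a)])
E
```

```text
t 32.73 [0.5267 0.1462 0.0899] jaw 12.86 tilt 1.59 F [-0.7 -0.  -1.9] op 0.0279
[ 0.21 -0.02 -0.01]
t 32.83 [0.5269 0.1459 0.09  ] jaw 12.80 tilt 1.58 F [-0.   0.1 -1.1] op 0.0277
stand -0.0006805942258023348 0.2050605962046652
```

View pics/i1.png

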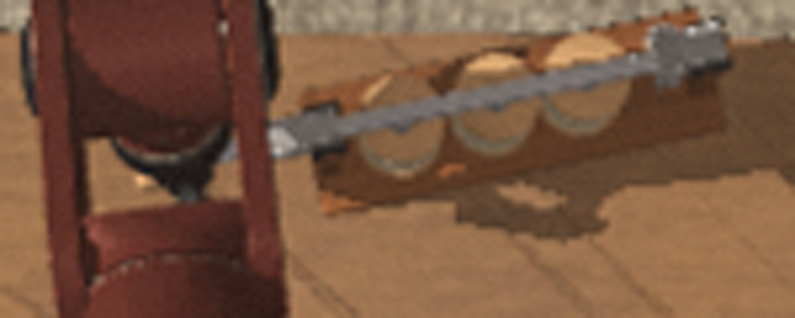

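View pics/i2.png

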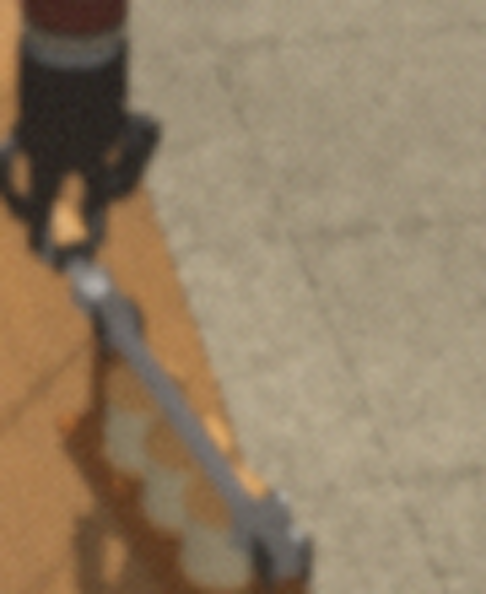

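jog_arm([
  {"dx": 0.015,"dy": -0.065,"dz": 0.0,"twist": 0.0},
  {"dx": 0.03,"dy": -0.13,"dz": 0.0,"twist": 0.0},
  {"dx": 0.044,"dy": -0.195,"dz": 0.0,"twist": 0.0},
  {"dx": 0.059,"dy": -0.26,"dz": 0.0,"twist": 0.0},
  {"dx": 0.067,"dy": -0.29,"dz": 0.0,"twist": 0.0},
])

```text
t: 33.45
tool_pos: [0.5309, 0.1283, 0.0899]
tool_rot: [-1.946, -2.436, 0.022]
contact_force: [-0.8, 0.4, -1.8]
opening: 0.0277
```

jog_arm([
  {"dx": 0.004,"dy": -0.016,"dz": 0.0,"twist": 0.0},
  {"dx": 0.008,"dy": -0.033,"dz": 0.0,"twist": 0.0},
  {"dx": 0.011,"dy": -0.05,"dz": 0.0,"twist": 0.0},
])

```text
t: 33.83
tool_pos: [0.5316, 0.1253, 0.09]
tool_rot: [-1.945, -2.437, 0.022]
contact_force: [0.4, -0.1, -2.0]
opening: 0.0275
```

```bash
python3 - <<'E'
from bar import *
o=st();print(o["wrist_torque"].round(2))
d2=look("j2","side",330,150,60,60,9);d=look("j1","top",260,140,150,60,5.3);st()
a=np.deg2rad(12.85);p=o["tool_pos"][:2]-[.573,-.0536];print("stand",p@[np.cos(a),np.sin(a)],p@[-np.sin(a),np.cos(a)])
E
```

```text
t 33.83 [0.5316 0.1253 0.09  ] jaw 12.80 tilt 1.58 F [ 0.4 -0.1 -2. ] op 0.0275
[0.12 0.08 0.01]
t 33.92 [0.5316 0.1252 0.09  ] jaw 12.79 tilt 1.58 F [-0.9  0.2 -1.6] op 0.0277
stand -0.0005991171932449649 0.1836108906054971
```

View pics/j1.png

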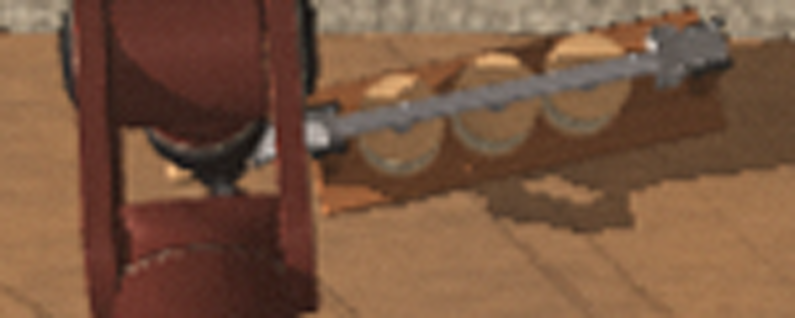

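View pics/j2.png

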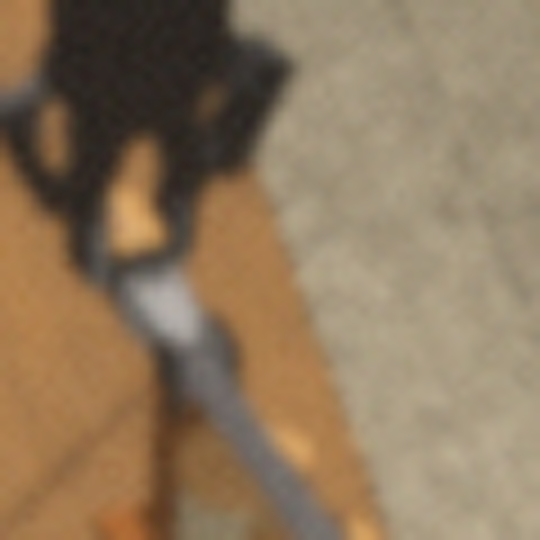

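jog_arm([
  {"dx": 0.004,"dy": -0.016,"dz": 0.0,"twist": 0.0},
  {"dx": 0.008,"dy": -0.033,"dz": 0.0,"twist": 0.0},
  {"dx": 0.011,"dy": -0.05,"dz": 0.0,"twist": 0.0},
])

```text
t: 34.3
tool_pos: [0.5321, 0.1229, 0.09]
tool_rot: [-1.945, -2.435, 0.02]
contact_force: [0.1, 4.9, -1.0]
opening: 0.0272
```

jog_arm([
  {"dx": 0.004,"dy": -0.016,"dz": 0.0,"twist": 0.0},
  {"dx": 0.008,"dy": -0.033,"dz": 0.0,"twist": 0.0},
])

```text
t: 34.55
tool_pos: [0.5321, 0.1229, 0.09]
tool_rot: [-1.943, -2.432, 0.016]
contact_force: [-2.6, 10.0, -0.5]
opening: 0.0277
```

jog_arm([
  {"dx": 0.004,"dy": -0.016,"dz": 0.0,"twist": 0.0},
  {"dx": 0.008,"dy": -0.033,"dz": 0.0,"twist": 0.0},
])

```text
t: 34.8
tool_pos: [0.5321, 0.123, 0.0901]
tool_rot: [-1.94, -2.43, 0.011]
contact_force: [-2.5, 10.9, 0.6]
opening: 0.0279
```

```bash
python3 - <<'E'
from bar import *
d2=look("k2","side",320,140,100,110,5.4);d=look("k1","top",260,135,150,60,5.3);st()
E
```

```text
t 34.90 [0.5321 0.123  0.0901] jaw 12.79 tilt 1.89 F [-1.5  9.9 -0.2] op 0.0278
```

View pics/k1.png

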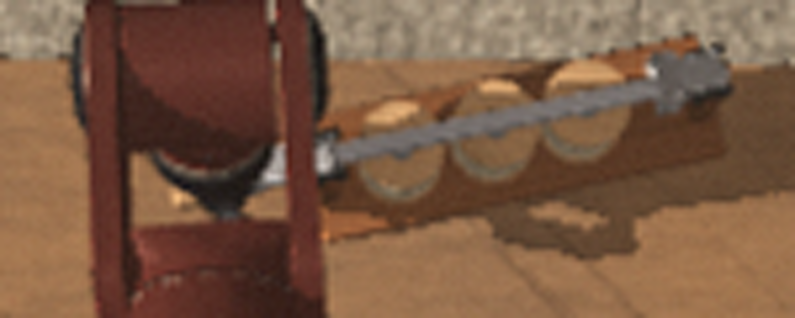

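View pics/k2.png

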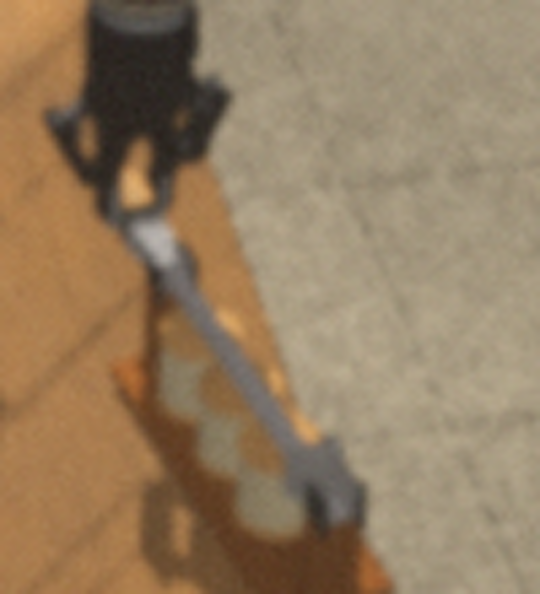

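jog_arm([
  {"dx": 0.0,"dy": 0.0,"dz": 0.0,"twist": 0.0},
  {"dx": 0.0,"dy": 0.0,"dz": 0.0,"twist": 0.0},
  {"dx": 0.0,"dy": 0.0,"dz": 0.0,"twist": 0.0},
  {"dx": 0.0,"dy": 0.0,"dz": 0.5,"twist": 0.0},
  {"dx": 0.0,"dy": 0.0,"dz": 1.2,"twist": 0.0},
], gripper=0)

```text
t: 35.52
tool_pos: [0.5311, 0.1224, 0.1613]
tool_rot: [-1.94, -2.428, 0.016]
contact_force: [0.5, -0.4, -0.5]
opening: 0.0854
```

jog_arm([
  {"dx": -0.3,"dy": 0.9,"dz": 0.5,"twist": 0.0},
  {"dx": -0.6,"dy": 1.8,"dz": 0.5,"twist": 0.0},
  {"dx": -0.9,"dy": 2.7,"dz": 0.5,"twist": 0.0},
  {"dx": -1.2,"dy": 3.6,"dz": 0.5,"twist": 0.0},
  {"dx": -1.2,"dy": 3.6,"dz": 0.5,"twist": 0.0},
])

```text
t: 36.15
tool_pos: [0.4577, 0.3411, 0.1915]
tool_rot: [-1.934, -2.432, 0.015]
contact_force: [0.3, -0.1, 0.0]
opening: 0.0854
```

```bash
python3 - <<'E'
from bar import *
d2=look("l2","side",320,140,100,110,5.4);d=look("l1","top",290,135,120,50,6.5);st()
W=cloud(d);a=np.deg2rad(12.85);ex=np.array([np.cos(a),np.sin(a)]);ey=np.array([-np.sin(a),np.cos(a)]);s2=np.array([.573,-.0536])
m=(W[...,2]>.085)&(W[...,2]<.13);k=np.zeros_like(m);k[135:185,290:400]=m[135:185,290:400]
v,u=np.nonzero(k);q=np.array([ray(d,x,y,.1)[:2] for x,y in zip(u,v)])-s2;Y=q@ey;X=q@ex
for lo in np.arange(-.17,.24,.02):
    j=(Y>=lo)&(Y<lo+.02)
    if j.any():print("%.2f n%d x %.3f..%.3f z %.3f"%(lo,j.sum(),X[j].min(),X[j].max(),np.median(W[k][j][:,2])),end=" | ")
print("extent",Y.min(),Y.max())
W2=reels(d,.068,.083);[print(*x) for x in W2 if 300<x[0][0]<400 and 140<x[0][1]<180]
E
```

```text
t 36.25 [0.459  0.3385 0.1913] jaw 12.83 tilt 2.01 F [ 0.   0.1 -1. ] op 0.0852
-0.15 n46 x -0.016..0.016 z 0.102 | -0.13 n61 x -0.019..0.018 z 0.104 | -0.11 n45 x -0.018..0.020 z 0.105 | -0.09 n23 x -0.008..0.004 z 0.095 | -0.07 n23 x -0.009..0.004 z 0.093 | -0.05 n25 x -0.009..0.004 z 0.093 | -0.03 n24 x -0.008..0.005 z 0.095 | -0.01 n23 x -0.007..0.005 z 0.093 | 0.01 n23 x -0.008..0.004 z 0.094 | 0.03 n25 x -0.008..0.005 z 0.094 | 0.05 n25 x -0.008..0.005 z 0.096 | 0.07 n26 x -0.023..0.006 z 0.094 | 0.09 n38 x -0.016..0.015 z 0.097 | 0.11 n55 x -0.018..0.016 z 0.103 | 0.13 n45 x -0.012..0.013 z 0.101 | 0.15 n53 x -0.014..0.017 z 0.105 | 0.17 n59 x -0.015..0.017 z 0.109 | 0.19 n58 x -0.015..0.017 z 0.108 | 0.21 n2 x -0.000..0.003 z 0.107 | extent -0.14662340178528194 0.21073457124363815
[369.6, 149.2] 70 [15, 8] [0.6031, -0.1067, 0.0757] [202.0, 154.0, 105.0]
[352.3, 152.8] 63 [15, 7] [0.5901, -0.0485, 0.0761] [215.0, 165.0, 112.0]
[334.4, 156.8] 59 [15, 7] [0.5761, 0.0116, 0.076] [206.0, 158.0, 108.0]
[371.4, 158.2] 65 [15, 7] [0.5722, -0.1129, 0.0758] [215.0, 164.0, 112.0]
[354.5, 161.9] 75 [16, 8] [0.5593, -0.056, 0.0751] [205.0, 156.0, 107.0]
[336.4, 165.9] 72 [16, 8] [0.5452, 0.0048, 0.0752] [166.5, 124.0, 85.0]
```

View pics/l1.png

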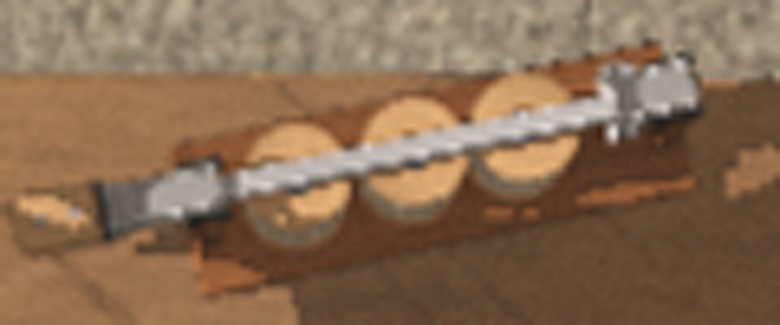

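View pics/l2.png

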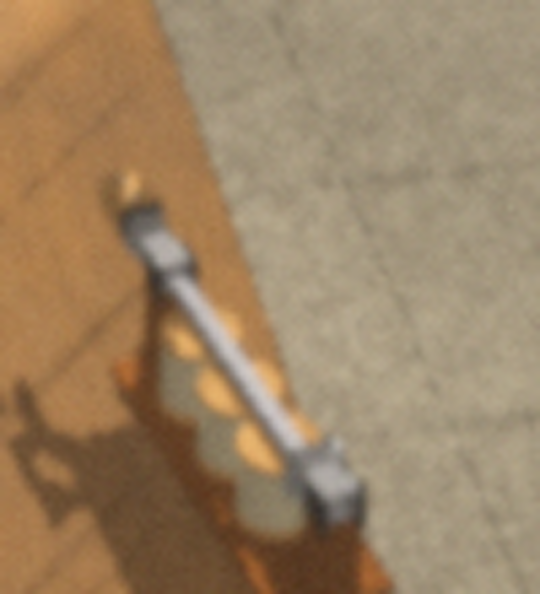

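```bash
python3 - <<'E'
from bar import *
d=look("m1","top",250,125,320,140,2.5);o=st()
[print(*x) for x in reels(d,.05,.075) if 430<x[0][0]<550 and 140<x[0][1]<225]
print(ctrl.finish_job())
E
```

```text
t 36.30 [0.4593 0.3379 0.1913] jaw 12.75 tilt 2.02 F [-0.2 -0.3 -0.1] op 0.0852
[493.8, 174.1] 706 [131, 89] [0.5244, -0.5273, 0.0612] [127.0, 101.5, 72.0]
[456.8, 172.6] 198 [17, 16] [0.5279, -0.4024, 0.062] [210.0, 160.0, 109.0]
[481.2, 174.8] 196 [17, 17] [0.521, -0.4846, 0.062] [210.0, 161.0, 109.5]
the job is handed in; nothing more can be done
None
```

View pics/m1.png

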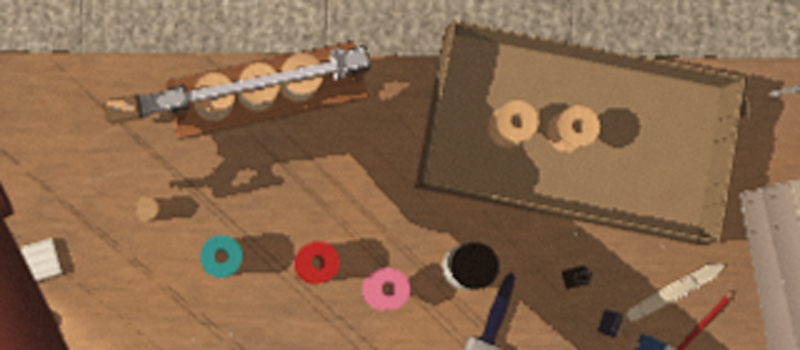

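The tape stand is restocked and the keeper bar is home. I handed the job in at about 36 s; the hand-in gives no verdict.

- **Spent reels:** there were two, on spindles 2 and 3. Both now stand upright inside the box, with their tops at about 62 mm.
- **Full reels:** all three went onto spindles 3, 2 and 1. Each was pressed down until the arm felt contact (18–30 N), and all three tops read about 76 mm against the 76 mm expected. The reel meant for spindle 1 had been knocked about 2 cm along the way, so I measured it again before picking it up.
- **Keeper bar:** it went through both tubes with almost no force until its grip met the guide tube at about 10 N. After I let go, the grip front measured within about 1 mm of the mouth and the bar looked straight and level.
- **Other things:** the jar, the thread bobbin, the label pad and the look-alike reels were not touched, and the gripper is clear of everything.

- **Less certain:** I could not see the bar's nose beyond the far tube. That it is home rests on where the grip ended up and on the contact felt.
- **Tool tilt:** the tool also drifted to about 2° of tilt by the end, with no visible effect.

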